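# Load the buried connecting rod into the inspection fixture

### The job

The connecting rod to be measured next lies at the bottom of the deep bin, under loose bearing caps that are already measured: move every cap into the shallow tray, side by side and none on top of another. Swing the fixture's strap up and over out of the way, lay the rod flat on the two rest pads between the locating pins, big end on the larger pad, then swing the strap back over the rod until it is fully home in its fork catch. Do not drop the rod, and leave the other things on the bench where they are.

Things in the scene. Friction and masses are not known exactly. Their poses are not given: they have to be found in the camera images.
- bin: Deep blue plastic parts bin, open on top, fixed to the bench: 260 (its x) x 180 (its y) x 55 mm high, walls and floor 5 mm thick. Origin at the centre of its underside, on the bench. It stands on one side of the fixture, the tray on the other; which side changes.
- tray: Shallow blue plastic tray, open on top, fixed: 260 (its x) x 180 (its y) x 25 mm high, walls and floor 5 mm. Origin at the centre of its underside. Empty at the start; five caps fit side by side along its x.
- rod_mid (a point): Steel connecting rod lying on the bin floor under the caps, 174 mm long, 18 mm thick, 0.35 kg. Point: middle of the shank, near the centre of mass, half-way up (9 mm above what the rod lies on). x axis along the rod to the big end, z up. The shank is 18 mm wide, 12 mm thick (3 mm clear of the surface below), free to grip 35 mm either side of this point.
- rod_big (a point): Centre of the rod's big end (ring of 40 mm outside diameter, 18 mm thick), 62 mm from rod_mid along the rod's +x.
- rod_small (a point): Centre of the rod's small end (ring of 28 mm outside diameter, 18 mm thick), 78 mm from rod_mid along the rod's -x.
- pad_big (a point): Fixture: centre of the top of the larger rest pad (42 mm diameter, top 27 mm above the bench). Axes as the fixture's: +y from the small pad to the large one, along which the rod lies (its middle 9 mm above the pads); z up. Locating pins (8 mm diameter, 13 mm above the pad top) stand 30 mm off the centre along +x, -x and +y: the big end has 6 mm of play.
- pad_small (a point): Fixture: centre of the top of the smaller round rest pad (28 mm diameter, same height), 140 mm from pad_big along the fixture's -y. Locating pins (8 mm) stand 24 mm either side along x, which leaves the small end 6 mm clear. The fixture's base plate is 160 x 210 mm, its top 15 mm above the bench.
- strap (a joint): Angle of the fixture's steel hold-down strap, rad: 0 = lying level, home in its fork catch; grows as it is swung up and over away from the catch, to 2.8 at its stop. The hinge is stiff (about 0.2 N m), so the strap stays where it is left. It starts shut or partly raised (0 to 0.8).
- strap_hinge (a point): Point on the strap's hinge axis (the fixture's y), 53 mm above the bench, 62 mm to the fixture's +x side of the line of the pads and 62 mm from pad_big along -y. Axes as the fixture's. The closed strap runs from here along -x across the shank, 24 mm wide, 9 mm thick, its rubber tip 3 mm above the rod. The hinge block is 50 mm wide, top 61 mm above the bench.
- strap_bar (a point): Centre of the round steel cross bar at the strap's free end, by which it is swung: 10 mm diameter, 90 mm long (45 mm to each side of the strap's middle) along the hinge direction, 132 mm from the hinge axis. The fork catch is 41 mm wide, its top 64 mm above the bench, its middle 104 mm from the hinge axis, 28 mm short of the closed bar.
- cap1_hump (a point): Cast aluminium bearing cap, 0.22 kg, astride the rod on its two feet (3 to 5 alike; absent ones read None): 100 mm over the feet (y), 30 mm thick (x), 50 mm high (z). Its middle hump, 59 mm wide along y, is gripped across that width from above; the feet beside it are 14 mm high. An arch 48 mm wide, 36 mm high runs through it along x. Point: middle of the hump, 36 mm above the feet's underside.
- cap2_hump (a point): Bearing cap like cap1; same point and axes.
- cap3_hump (a point): Bearing cap like cap1; same point and axes.
- cap4_hump (a point): Bearing cap like cap1; same point and axes.
- cap5_hump (a point): Bearing cap like cap1; same point and axes.
- datum_ball: Bystander: 25 mm steel ball on a post in a black base, 56 mm wide, 98 mm high. Origin at the centre of its underside. To be left where it is.
- v_block: Bystander: steel V-block, 60 x 45 x 42 mm. Origin at the centre of its underside. To be left where it is.
- ring_gauge: Bystander: steel ring, 64 mm outside diameter, 22 mm high. Origin at the centre of its underside. To be left where it is.
- hole_block: Bystander: drilled steel block, 76 x 51 x 25 mm. Origin at the centre of its underside. To be left where it is.
Mind the look-alikes: they are no part of the job. Leave any pink look-alike of the part that bears rod_mid alone.

How it is judged:
By the outcome, as a careful person would: the job done as asked, in the order asked, and still so for the second after the job is handed in, with the robot touching nothing.
Of cap1, cap2, cap4, cap5 only 2 to 4 are there at a start; the rules pass over those that are not, and their reading is None.
At some moment in a run one of cap1, cap2, cap3, cap4, cap5 may be knocked a few centimetres aside while the robot is not near it.
It also fails if it takes over 210 s, if anything falls off the work surface, if the arm or the gripper's body presses on something with over 40 N, if the wrist force passes 120 N, or if a joint passes its speed limit or range.

### The arm

A 7-joint arm with a two-finger parallel gripper is mounted at the origin on the work surface. World frame = base frame: x ahead of the robot, y to its left, z up, the work surface at z = 0. Lengths are in m, angles in rad, forces in N, time in s.
With the tool pointing down it reaches from about 0.425 to 0.925 m from the base axis. Payload 6.8 kg.
Tool frame: the origin (TCP) lies on the centre line of the jaws, within the pads' length; the fingertips stand 8 mm ahead of it and the grasp point (between the pads) lies 11 mm behind it (bot.tips_ahead is the distance from the TCP to the fingertips, in m); z points along the fingers, y is the line along which they close (so a half turn about z gives the same grasp; the last joint's range is limited). The gripper opens to 85 mm and grips with 20 to 120 N. Pads are 22 mm wide; open, the fingers measure 114 mm over their backs; the gripper's body (76 mm by 85 mm) begins 54 mm behind the grasp point. The pads swing forward as they close: fully open they stand 13 mm farther back than shut.
Start: joints at [1.185, 0.477, 0.022, 1.555, -0.011, 1.109, -0.083], TCP at [0.185, -0.649, 0.239] pointing down, gripper open.
Joint ranges: [-2.96, 2.96], [-0.34, 2.1], [-1.41, 1.46], [0.24, 2.44], [-1.37, 4.51], [0.17, 1.92], [-2.96, 2.96]. Speed limits (rad/s): [2.39, 2.39, 3.14, 3.14, 3.14, 3.14, 3.14].

### API

Orientations are given as a unit quaternion [w, x, y, z].
In Python, from station import bot gives the robot as it stands.
- The arm moves only by the tool send_rows, never from a script. Its argument "deltas" is text: rows parted by semicolons, each of 4 numbers parted by spaces: the shift along the tool's x, y, z in m, then the turn about the tool's z in degrees. In form: x y z spin; .... A call has 1 to 5 rows; each row is the pose to reach, as a shift and turn from the pose commanded when the call began, along the tool's axes at that moment; what a row does not reach only later rows make up. A row lasts 1/10 s, in which the tool goes at most 50 mm and 8.59 degrees, less where a joint would pass 70% of its speed; a pose out of reach is approached as far as the arm can. A call with a gripper value outside its range is refused whole. "claw" is the opening, from 0 (shut) to 1 (fully open), set as the call begins (left out, the last holds). The fingers move at their own pace and stop on an object; "force" is the grip in N (left out, the last holds). Time passes only in rows, so rows that repeat a pose let the fingers close. It gives the time, the measured TCP pose, the force, the opening and the grip force at its end, in the units of the state.
- bot.get_obs(): the state, without advancing time (a new reading comes with each control period).
- bot.read_camera(name): name is "scene" or "top"; returns a dict with "img" (400x640x3 uint8, red, green, blue), "depth" (400x640 float32, m along the optical axis (not along the pixel's ray), 0 where there is no reading), "fx", "fy", "cx", "cy" (pixels), "camera_from_world" (4x4, takes a point from world to camera coordinates). Camera axes: x right, y up, looking along -z (the intrinsics and any distortion apply to the point x, -y, -z); pixel columns grow to the right and rows downward; lengths in m; the calibration is good to about 2 mm. A picture is of the moment at which its call begins.
- bot.hand_in(): hands the job in; it is judged then, once.
Trained networks look in a picture, given as the dict that the camera call returned (one of the last four; its "shot" number tells which), for a name from the list of things; names that differ only in an ending like _2 or _b are one class to them, and where a whole thing is asked for, a point or a joint stands for the part that bears it (a point fixed in the world has none). Each returns a list of dicts, best first, with "confidence" (0 to 1); they miss things now and then, are a little off and sometimes report something else, mostly with a low value. They report only what shows in the picture. A call takes as long as a camera call. They do not tell look-alikes from the thing itself.
- bot.masks_of(picture, query): "mask" (400x640 bool, what is visible of it).
- bot.landmark_of(picture, query): "xyz" ([x, y, z] in m, in world coordinates, good to about 4 mm: a listed point, or the origin of a listed thing).
The state is a dict: "t": time; "q": joint angles; "joint_vel": joint speeds; "joint_torque": joint torques, N m; "eef_pos": TCP position; "tool_rot": TCP orientation; "contact_force": force on the tool from outside, world axes, zero at the start; "torque": the same for the moment, N m; "gripper_width": opening from 0.0 (shut) to 1.0 (fully open); "grasp_force": force on a finger pad.
Only numpy, scipy, OpenCV 4.12 (cv2) and the standard library are available. Lean on these libraries where they do the work, as an engineer would, in place of code of your own. Each camera call takes 0.05 s, during which the arm holds its last target. There are 200 camera calls.

## Working session

There is one attempt and no reset: what is moved stays moved. The work goes in short steps, Python scripts to look and compute and a tool call to move; the robot and the scene stay as the last step left them, time stands still between calls to the robot, and variables do not carry over. Pictures are saved under pics/ and viewed, at most 14 in all, crops included, and the job is handed in when it is done.

Besides the shell and the picture viewer there is one more tool, called after "Request:" in YAML: its name, and indented under it one key for each argument. send_rows: Moves the arm, as the interface text tells. Its arguments: {"type":"object","properties":{"deltas":{"type":"string"},"claw":{"type":"number"},"force":{"type":"number"}},"required":["deltas"]}

```bash
mkdir -p pics; ls; cat > h.py <<'E'
from station import bot
import numpy as np, cv2
def snap(cam,name=None):
    p=bot.read_camera(cam)
    if name: cv2.imwrite('pics/'+name,p['img'][:,:,::-1])
    return p
def lm(p,names,n=1,mc=0.2):
    for q in names:
        for r in (bot.landmark_of(p,q) or [])[:n]:
            if r['confidence']>mc: print(q,np.round(r['xyz'],4),round(r['confidence'],2))
def cloud(p):
    d=p['depth'];v,u=np.mgrid[0:400,0:640]
    x=(u-p['cx'])/p['fx']*d;y=-(v-p['cy'])/p['fy']*d
    c=np.stack([x,y,-d,np.ones_like(d)],-1)
    w=c@np.linalg.inv(p['camera_from_world']).T
    w=w[...,:3];w[d<=0]=np.nan
    return w
def px(p,X):
    c=p['camera_from_world']@np.append(X,1)
    return (p['cx']+p['fx']*c[0]/-c[2],p['cy']+p['fy']*-c[1]/-c[2])
E
python3 - <<'E'
from h import *
o=bot.get_obs();print(o)
N=['bin','tray','rod_mid','rod_big','rod_small','pad_big','pad_small','strap_hinge','strap_bar','datum_ball','v_block','ring_gauge','hole_block']
for c in ['top','scene']:
    p=snap(c,c+'0.png');print(c, p['camera_from_world'].round(3).tolist(),p['fx'],[k for k in p])
    lm(p,N,2); lm(p,['cap1_hump'],6,.1)
print(bot.landmark_of(p,'strap'))
E
```

```text
pics
{'t': 0.0, 'q': array([ 1.18490521,  0.47781414,  0.02233744,  1.55643007, -0.01148674,
        1.10932182, -0.08310629]), 'joint_vel': array([ 5.81968521e-04,  1.73018696e-03,  1.71590668e-05,  4.03215280e-04,
       -1.71593242e-03,  1.51791014e-03,  2.75498505e-03]), 'joint_torque': array([-3.72219856e-04, -5.96460485e+01,  1.60767652e+00, -2.81200558e+01,
        1.24144141e-02,  9.44941188e-03, -1.62295657e-05]), 'eef_pos': array([ 0.18493392, -0.64857483,  0.23832529]), 'tool_rot': array([-9.00451397e-04,  9.90367462e-01,  1.38460968e-01, -2.00838091e-04]), 'contact_force': array([-0.71178194, -0.50406336,  0.13698458]), 'torque': array([-0.01060108,  0.01803294, -0.0491324 ]), 'grasp_force': 0.0, 'gripper_width': 0.9987778486701553}
top [[-0.015, -1.0, -0.002, 0.026], [0.992, -0.016, 0.129, -0.491], [-0.129, -0.0, 0.992, -1.586], [0.0, 0.0, 0.0, 1.0]] 452.111215368543 ['img', 'depth', 'fx', 'fy', 'cx', 'cy', 'camera_from_world', 'shot']
bin [0.5149 0.3308 0.0008] 0.66
tray [ 0.5255 -0.3233 -0.0016] 0.84
rod_mid [0.5211 0.3396 0.018 ] 0.57
rod_mid [0.234  0.3676 0.0107] 0.
[... 1334 characters left out ...]
 0.0563] 0.91
strap_hinge [0.5601 0.3428 0.0421] 0.72
strap_bar [ 0.5206 -0.5329  0.0034] 0.68
strap_bar [ 0.4678 -0.0407  0.0945] 0.65
datum_ball [ 7.364e-01  2.132e-01 -3.000e-04] 0.76
v_block [ 0.7347 -0.1783 -0.0031] 0.75
ring_gauge [ 0.4647  0.5103 -0.001 ] 0.86
hole_block [ 0.5207 -0.5334  0.0031] 0.92
cap1_hump [0.4443 0.3247 0.0428] 0.63
cap1_hump [0.4669 0.5094 0.001 ] 0.57
cap1_hump [0.4743 0.3293 0.0418] 0.55Traceback (most recent call last):
  File "<stdin>", line 7, in <module>
ValueError: it knows: bin, cap1_hump, cap2_hump, cap3_hump, cap4_hump, cap5_hump, datum_ball, hole_block, pad_big, pad_small, ring_gauge, rod_big, rod_mid, rod_small, strap_bar, strap_hinge, tray, v_block
```

```bash
python3 - <<'E'
import cv2
for c in ['top','scene']:
    i=cv2.imread(f'pics/{c}0.png');print(i.shape)
E
```

```text
(400, 640, 3)
(400, 640, 3)
```

View pics/top0.png

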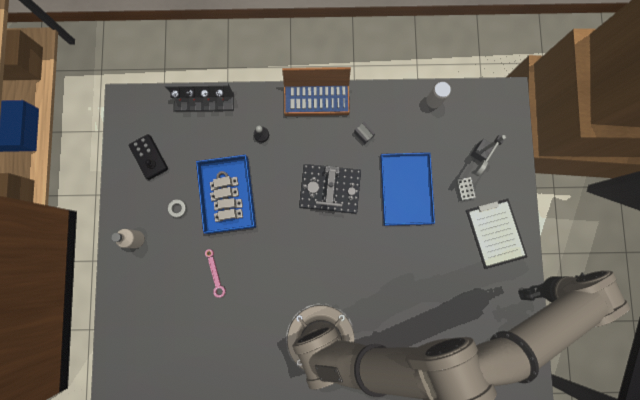

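View pics/scene0.png

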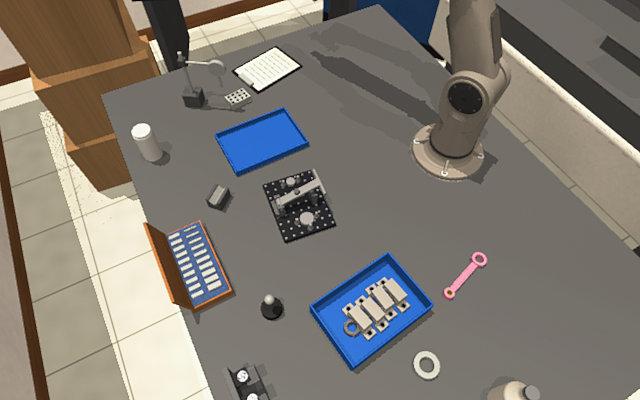

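The fixture sits in the middle with its strap partly raised (bar around top px (331,172)–(331,205)). Four caps straddle the rod in the bin at px (222–232, 182–214), with the big end at (222,174). The tray at (407,190) is empty, and the pink look-alike lies at (214,272). Next I get the geometry from depth.

```bash
cat >> h.py <<'E'
def region(ps,box,zr,ax=None):
    P=np.vstack([cloud(p).reshape(-1,3) for p in ps]);P=P[~np.isnan(P[:,0])]
    m=(P[:,0]>box[0])&(P[:,0]<box[1])&(P[:,1]>box[2])&(P[:,1]<box[3])&(P[:,2]>zr[0])&(P[:,2]<zr[1])
    return P[m]
def grid(P,s=0.004):
    "connected blobs of points seen from above -> min-area rectangles"
    o=P[:,:2].min(0)-.02;n=((P[:,:2].max(0)-o)/s+8).astype(int)
    im=np.zeros(n,np.uint8);ij=((P[:,:2]-o)/s).astype(int);im[ij[:,0],ij[:,1]]=255
    k,l=cv2.connectedComponents(im)
    out=[]
    for i in range(1,k):
        Q=P[l[ij[:,0],ij[:,1]]==i]
        if len(Q)<15: continue
        r=cv2.minAreaRect(Q[:,:2].astype(np.float32)*1000)
        print('blob',len(Q),'c',np.round(r[0],1),'size',np.round(r[1],1),'ang',round(r[2],1),'mean',Q.mean(0).round(4))
    return
def pose():
    o=bot.get_obs();w,x,y,z=o['tool_rot'];yaw=np.degrees(np.arctan2(2*(x*y+w*z),1-2*(y*y+z*z)))
    print('t',round(o['t'],2),'tcp',o['eef_pos'].round(4),'yaw',round(yaw,2),'F',o['contact_force'].round(1),'w',round(o['gripper_width'],3),'g',round(o['grasp_force'],1))
E
python3 - <<'E'
from h import *
t=snap('top');s=snap('scene');pose()
for n,p in (('top',t),('scene',s)):
    print(n);lm(p,['cap%d_hump'%i for i in range(1,6)],1,.1)
    grid(region([p],(.40,.60,.27,.40),(.048,.065)))
    print('wall top');grid(region([p],(.35,.68,.2,.46),(.050,.062)))
    P=region([p],(.35,.70,-.46,-.18),(.012,.03));print('tray');grid(P)
    P=region([p],(.4,.65,-.2,.1),(.010,.13));print('fix',len(P));grid(P)
    P=region([p],(.42,.62,-.1,.02),(.068,.14));print('strap');grid(P)
    for q in('rod_mid','strap_bar'):
        for r in bot.masks_of(p,q)[:2]:
            v,u=np.nonzero(r['mask']);C=cloud(p)[v,u];print(q,round(r['confidence'],2),len(u),u.min(),u.max(),v.min(),v.max(),np.nanmedian(C,0).round(3),np.nanmin(C,0).round(3),np.nanmax(C,0).round(3))
E
```

```text
t 1.6 tcp [ 0.1851 -0.6491  0.2393] yaw 15.92 F [ 0.   0.9 -0.3] w 1.0 g 0.0
top
cap2_hump [0.4776 0.3264 0.0421] 0.75
cap3_hump [0.5161 0.3309 0.    ] 0.74
cap4_hump [0.5576 0.3375 0.0418] 0.68
blob 146 c [440.4 327.3] size [30.4 60.3] ang 9.2 mean [0.4399 0.3263 0.0546]
blob 142 c [479.8 328.6] size [30.4 60.3] ang 4.0 mean [0.4799 0.3272 0.0546]
blob 139 c [517.1 342.2] size [30.2 58.6] ang 11.5 mean [0.517  0.3412 0.0546]
blob 144 c [557.4 343.6] size [31.1 58.7] ang 9.5 mean [0.5566 0.3432 0.0548]
wall top
blob 134 c [429.7 322.7] size [ 88.7 180.3] ang 7.1 mean [0.4105 0.3205 0.0549]
blob 133 c [440.5 326.9] size [30.4 59.4] ang 9.2 mean [0.4399 0.3256 0.055 ]
blob 257 c [497.  334.4] size [72.7 65.2] ang 13.0 mean [0.4976 0.334  0.0549]
blob 58 c [536.1 422.3] size [126.3   7.2] ang 6.5 mean [0.5357 0.4226 0.0547]
blob 125 c [556.7 343.3] size [31.2 58.1] ang 11.6 mean [0.5563 0.343  0.0554]
blob 72 c [640.5 302.1] size [124.7  55.4] ang 69.3 mean [0.6363 0.2969 0.0551]
blob 18 c [634.4 400.6] size [ 5.4 47.2] ang 4.0 mean [0.6342 0.4028 0.0567]
tray
blob 188 c [ 526.4 -400.4]
[... 1580 characters left out ...]
67.8] size [ 5.1 40. ] ang 0.5 mean [ 0.4042 -0.3686  0.0228]
blob 375 c [ 529. -286.] size [260.8 110.6] ang 1.1 mean [ 0.5207 -0.2491  0.0212]
blob 49 c [ 657.6 -349.9] size [ 7.3 91.3] ang 2.9 mean [ 0.6577 -0.3461  0.0233]
fix 3317
blob 3317 c [535.5 -45.5] size [213.5 160.5] ang 83.2 mean [ 0.5386 -0.0334  0.0284]
strap
blob 371 c [507.  -53.2] size [ 82.9 114.1] ang 64.4 mean [ 0.5073 -0.0394  0.0883]
rod_mid 0.69 556 442 486 252 299 [0.243 0.373 0.015] [ 0.148  0.335 -0.006] [0.324 0.407 0.023]
rod_mid 0.52 154 344 392 293 335 [0.584 0.345 0.022] [0.451 0.319 0.007] [0.604 0.367 0.028]
strap_bar 0.96 438 276 324 170 204 [ 0.525 -0.042  0.083] [ 0.445 -0.095 -0.006] [0.6   0.003 0.106]
```

Request:
send_rows:
  deltas: "0.044 -0.013 0 8;0.088 -0.026 0 15.9;0.132 -0.039 0 15.9;0.176 -0.052 0 15.9;0.22 -0.065 0 15.9"
  claw: 1
  force: 50

```text
t: 2.8
eef_pos: [0.3803, -0.5252, 0.2395]
tool_rot: [0.0, 1.0, 0.0, 0.0]
contact_force: [-0.5, -1.3, -0.1]
gripper_width: 1.004
grasp_force: 0.0
```

Request:
send_rows:
  deltas: "0.036 -0.035 0 0;0.072 -0.07 0 0;0.108 -0.105 0 0;0.144 -0.14 0 0;0.179 -0.175 0 0"

```text
t: 3.3
eef_pos: [0.5589, -0.35, 0.2395]
tool_rot: [0.0, 1.0, 0.0, 0.0]
contact_force: [-0.1, 0.4, -0.0]
gripper_width: 1.002
grasp_force: 0.0
```

Request:
send_rows:
  deltas: "0 -0.04 0 0;0 -0.08 0 0;0 -0.12 0 0;0 -0.16 0 0;0 -0.2 0 0"

```text
t: 3.8
eef_pos: [0.5574, -0.1499, 0.2395]
tool_rot: [0.0, 1.0, 0.0, 0.0]
contact_force: [0.6, 0.3, 0.2]
gripper_width: 0.999
grasp_force: 0.0
```

Request:
send_rows:
  deltas: "0 -0.04 0 0;0 -0.08 0 0;0 -0.12 0 0;0 -0.16 0 0;0 -0.2 0 0"

```text
t: 4.3
eef_pos: [0.5573, 0.05, 0.2396]
tool_rot: [0.0, 1.0, 0.0, 0.0]
contact_force: [1.0, -0.1, 0.4]
gripper_width: 0.997
grasp_force: 0.0
```

Request:
send_rows:
  deltas: "0 -0.04 0 0;0 -0.08 0 0;0 -0.12 0 0;0 -0.16 0 0;0 -0.2 0 0"

```text
t: 4.8
eef_pos: [0.5574, 0.25, 0.2395]
tool_rot: [-0.0, 1.0, -0.0, 0.0]
contact_force: [1.3, 0.0, -0.7]
gripper_width: 0.999
grasp_force: 0.0
```

Request:
send_rows:
  deltas: "0 -0.04 0 -5;0 -0.08 0 -10.5;0 -0.093 0 -10.5;0 -0.093 0 -10.5"

```text
t: 5.2
eef_pos: [0.5564, 0.3441, 0.2391]
tool_rot: [-0.001, 0.996, 0.093, -0.0]
contact_force: [-0.7, -0.8, 0.3]
gripper_width: 1.002
grasp_force: 0.0
```

```bash
cat >> h.py <<'E'
def to(X,Y,Z,yaw):
    "shift from the measured pose to a world target, tool axes"
    o=bot.get_obs();w,x,y,z=o['tool_rot'];a=np.arctan2(2*(x*y+w*z),1-2*(y*y+z*z))
    d=np.array([X,Y,Z])-o['eef_pos'];c,s=np.cos(a),np.sin(a)
    print('delta',np.round([c*d[0]+s*d[1],s*d[0]-c*d[1],-d[2]],4),'spin',round(np.degrees(a)-yaw,2))
def caps(p,box=(.40,.62,.25,.42)):
    grid(region([p],box,(.048,.065)))
E
python3 - <<'E'
from h import *
pose();to(.558,.342,.034,10.5)
E
```

```text
t 5.2 tcp [0.5564 0.3441 0.2391] yaw 10.68 F [-0.7 -0.8  0.3] w 1.002 g 0.0
delta [0.0012 0.0024 0.2051] spin 0.18
```

Request:
send_rows:
  deltas: "0 0 0.05 0;0 0 0.1 0;0 0 0.15 0;0 0 0.185 0;0 0 0.205 0"

```text
t: 5.7
eef_pos: [0.5567, 0.337, 0.0308]
tool_rot: [0.002, 0.996, 0.09, -0.002]
contact_force: [0.5, -0.3, -0.2]
gripper_width: 0.998
grasp_force: 0.0
```

Request:
send_rows:
  deltas: "0 0 0 0;0 0 0 0;0 0 0 0;0 0 0 0;0 0 0 0"
  claw: 0

```text
t: 6.2
eef_pos: [0.5579, 0.3415, 0.0353]
tool_rot: [-0.0, 0.996, 0.091, 0.001]
contact_force: [0.1, 1.3, 1.6]
gripper_width: 0.676
grasp_force: 56.5
```

Request:
send_rows:
  deltas: "0 0 0 0;0 0 0 0;0 0 0 0;0 0 0 0;0 0 0 0"

```text
t: 6.7
eef_pos: [0.5579, 0.3415, 0.0353]
tool_rot: [0.0, 0.996, 0.091, 0.001]
contact_force: [-0.2, -2.4, 5.2]
gripper_width: 0.674
grasp_force: 56.9
```

Request:
send_rows:
  deltas: "0 0 -0.02 0;0 0 -0.05 0;0 0 -0.09 0;0 0 -0.13 5;0 0 -0.165 10.4"

```text
t: 7.2
eef_pos: [0.5572, 0.3417, 0.201]
tool_rot: [-0.0, 1.0, -0.001, 0.0]
contact_force: [0.1, 0.8, -2.4]
gripper_width: 0.683
grasp_force: 55.9
```

Request:
send_rows:
  deltas: "0.01 0.035 0 0;0.02 0.075 0 0;0.03 0.115 0 0;0.045 0.155 0 0;0.061 0.195 0 0"

```text
t: 7.7
eef_pos: [0.6186, 0.1452, 0.1991]
tool_rot: [0.0, 1.0, 0.001, -0.0]
contact_force: [1.0, 0.3, -2.6]
gripper_width: 0.683
grasp_force: 55.9
```

Request:
send_rows:
  deltas: "0 0.045 0 0;0 0.09 0 0;0 0.135 0 0;0 0.18 0 0;0 0.225 0 0"

```text
t: 8.2
eef_pos: [0.6187, -0.08, 0.199]
tool_rot: [-0.0, 1.0, 0.001, -0.0]
contact_force: [0.9, 0.7, -1.9]
gripper_width: 0.682
grasp_force: 55.9
```

Request:
send_rows:
  deltas: "0 0.045 0 0;0 0.09 0 0;0 0.135 0 0;0 0.18 0 0;0 0.215 0 0"

```text
t: 8.7
eef_pos: [0.6187, -0.2968, 0.1989]
tool_rot: [0.0, 1.0, -0.0, -0.0]
contact_force: [0.4, -0.7, -1.6]
gripper_width: 0.68
grasp_force: 55.9
```

Request:
send_rows:
  deltas: "0 0.029 0 0;0 0.029 0.03 0;0 0.029 0.07 0;0 0.029 0.11 0;0 0.029 0.14 0"

```text
t: 9.2
eef_pos: [0.6184, -0.3215, 0.0562]
tool_rot: [-0.001, 1.0, 0.001, -0.001]
contact_force: [-0.4, 0.3, -1.5]
gripper_width: 0.682
grasp_force: 55.9
```

```bash
python3 - <<'E'
from h import *
pose();to(.619,-.3225,.036,0);p=snap('top');print('bin');caps(p);pose()
E
```

```text
t 9.2 tcp [ 0.6184 -0.3215  0.0562] yaw 0.13 F [-0.4  0.3 -1.5] w 0.682 g 55.9
delta [0.0006 0.001  0.0202] spin 0.13
bin
blob 33 c [434.  410.7] size [64.5  6.4] ang 6.3 mean [0.4346 0.4107 0.0544]
blob 139 c [440.2 327. ] size [29.8 58.5] ang 8.2 mean [0.4402 0.3264 0.0551]
blob 141 c [480.3 328.8] size [30.1 59.2] ang 5.0 mean [0.4797 0.3275 0.0549]
blob 21 c [493.5 416.8] size [42.4  4.8] ang 1.5 mean [0.491  0.4172 0.0545]
blob 136 c [517.4 342. ] size [30.5 57.8] ang 11.7 mean [0.5171 0.3418 0.0553]
t 9.25 tcp [ 0.6156 -0.3202  0.0511] yaw 0.15 F [-1.3  1.4 -6.2] w 0.682 g 55.7
```

Request:
send_rows:
  deltas: "0 0 0.01 0;0 0 0.02 0;0 0 0.0235 0;0 0 0.0235 0;0 0 0.0235 0"

```text
t: 9.75
eef_pos: [0.6205, -0.3227, 0.037]
tool_rot: [0.0, 1.0, 0.001, 0.001]
contact_force: [-0.3, 0.4, -2.2]
gripper_width: 0.684
grasp_force: 55.9
```

Request:
send_rows:
  deltas: "0 0 0 0;0 0 0 0;0 0 0 0;0 0 0 0;0 0 0 0"
  claw: 1

```text
t: 10.25
eef_pos: [0.6198, -0.3224, 0.036]
tool_rot: [0.0, 1.0, 0.001, 0.0]
contact_force: [0.3, 0.3, 0.4]
gripper_width: 0.999
grasp_force: 0.0
```

Request:
send_rows:
  deltas: "0 0 -0.02 0;0 0 -0.06 0;0 0 -0.1 0;0 0 -0.14 0;0 0 -0.165 0"

```text
t: 10.75
eef_pos: [0.6208, -0.3229, 0.2046]
tool_rot: [0.001, 1.0, 0.001, 0.002]
contact_force: [1.1, -0.1, 0.1]
gripper_width: 1.003
grasp_force: 0.0
```

Request:
send_rows:
  deltas: "-0.02 -0.045 0 0;-0.04 -0.09 0 0;-0.06 -0.135 0 0;-0.08 -0.18 0 0;-0.101 -0.225 0 0"

```text
t: 11.25
eef_pos: [0.5173, -0.0959, 0.201]
tool_rot: [0.0, 1.0, 0.001, 0.0]
contact_force: [0.8, 1.0, 0.1]
gripper_width: 1.002
grasp_force: 0.0
```

Request:
send_rows:
  deltas: "0 -0.045 0 0;0 -0.09 0 0;0 -0.135 0 0;0 -0.18 0 0;0 -0.225 0 0"

```text
t: 11.75
eef_pos: [0.5176, 0.1291, 0.2011]
tool_rot: [0.0, 1.0, 0.001, 0.0]
contact_force: [0.6, -0.2, 0.1]
gripper_width: 0.998
grasp_force: 0.0
```

Request:
send_rows:
  deltas: "0 -0.045 0 0;0 -0.09 0 0;0 -0.135 0 0;0 -0.18 0 -6;0 -0.214 0 -11.5"

```text
t: 12.25
eef_pos: [0.5166, 0.3448, 0.2011]
tool_rot: [-0.001, 0.995, 0.104, 0.0]
contact_force: [-0.4, 0.3, -0.1]
gripper_width: 0.997
grasp_force: 0.0
```

Request:
send_rows:
  deltas: "0 0 0 0;0 0 0 0;0 0 0.04 0"

```text
t: 12.55
eef_pos: [0.5211, 0.3424, 0.1654]
tool_rot: [-0.002, 0.995, 0.1, 0.005]
contact_force: [0.7, 0.9, -1.0]
gripper_width: 0.997
grasp_force: 0.0
```

```bash
python3 - <<'E'
from h import *
pose();to(.5185,.3415,.0345,11.5);p=snap('top');print('tray');caps(p,(.38,.68,-.44,-.2));p=snap('scene');caps(p,(.38,.68,-.44,-.2));caps(p);pose()
E
```

```text
t 12.55 tcp [0.5211 0.3424 0.1654] yaw 11.44 F [ 0.7  0.9 -1. ] w 0.997 g 0.0
delta [-0.0027  0.0003  0.1309] spin -0.06
tray
blob 132 c [ 619.9 -319.7] size [30.4 60.8] ang 1.1 mean [ 0.6205 -0.3189  0.0549]
blob 147 c [ 623.2 -323.3] size [62.5 29.4] ang 89.9 mean [ 0.6233 -0.3211  0.0554]
blob 122 c [472.8 412.2] size [144.6   5. ] ang 6.7 mean [0.4692 0.412  0.0545]
blob 203 c [486.7 325.7] size [23.3 59.4] ang 4.7 mean [0.4878 0.327  0.0545]
blob 293 c [520.3 338.8] size [30.5 59.2] ang 11.0 mean [0.5208 0.3397 0.0548]
blob 36 c [597.  252.1] size [43.8  4.9] ang 1.6 mean [0.6011 0.2523 0.0537]
t 12.65 tcp [0.5157 0.337  0.1566] yaw 11.44 F [-0.7 -1.  -0.7] w 1.0 g 0.0
```

Request:
send_rows:
  deltas: "0 0 0.04 0;0 0 0.08 0;0 0 0.11 0;0 0 0.1265 0;0 0 0.1265 0"

```text
t: 13.15
eef_pos: [0.5169, 0.3396, 0.033]
tool_rot: [0.001, 0.995, 0.1, -0.001]
contact_force: [-0.1, 0.0, 0.0]
gripper_width: 1.005
grasp_force: 0.0
```

Request:
send_rows:
  deltas: "0 0 0 0;0 0 0 0;0 0 0 0;0 0 0 0;0 0 0 0"
  claw: 0

```text
t: 13.65
eef_pos: [0.519, 0.3423, 0.0367]
tool_rot: [-0.001, 0.995, 0.101, 0.002]
contact_force: [-0.2, -0.8, 8.0]
gripper_width: 0.678
grasp_force: 55.6
```

Request:
send_rows:
  deltas: "0 0 0 0;0 0 0 0;0 0 -0.02 0;0 0 -0.04 0;0 0 -0.06 0"

```text
t: 14.15
eef_pos: [0.5173, 0.3414, 0.0956]
tool_rot: [-0.0, 0.995, 0.101, 0.0]
contact_force: [-0.0, 0.2, -1.5]
gripper_width: 0.679
grasp_force: 54.4
```

Request:
send_rows:
  deltas: "0 0 -0.03 0;0 0 -0.06 4;0 0 -0.105 11.5;0 0 -0.105 11.5"

```text
t: 14.55
eef_pos: [0.5201, 0.3442, 0.2068]
tool_rot: [-0.004, 1.0, -0.001, 0.005]
contact_force: [0.4, 1.2, -1.0]
gripper_width: 0.676
grasp_force: 54.7
```

Request:
send_rows:
  deltas: "0.01 0.035 0 0;0.02 0.075 0 0;0.03 0.115 0 0;0.041 0.155 0 0;0.041 0.195 0 0"

```text
t: 15.05
eef_pos: [0.5597, 0.1445, 0.1995]
tool_rot: [-0.0, 1.0, 0.001, 0.001]
contact_force: [-0.0, -1.0, -1.8]
gripper_width: 0.681
grasp_force: 54.5
```

Request:
send_rows:
  deltas: "0 0.045 0 0;0 0.09 0 0;0 0.135 0 0;0 0.18 0 0;0 0.225 0 0"

```text
t: 15.55
eef_pos: [0.5587, -0.0802, 0.1996]
tool_rot: [0.0, 1.0, 0.002, 0.0]
contact_force: [1.4, -0.2, -1.8]
gripper_width: 0.679
grasp_force: 54.5
```

Request:
send_rows:
  deltas: "0 0.045 0 0;0 0.09 0 0;0 0.135 0 0;0 0.18 0 0;0 0.215 0 0"

```text
t: 16.05
eef_pos: [0.5587, -0.2968, 0.1994]
tool_rot: [0.001, 1.0, 0.0, -0.0]
contact_force: [-0.2, 0.4, -1.6]
gripper_width: 0.681
grasp_force: 54.5
```

Request:
send_rows:
  deltas: "0 0.029 0 0;0 0.029 0.03 0;0 0.029 0.07 0;0 0.029 0.11 0;0 0.029 0.14 0"

```text
t: 16.55
eef_pos: [0.5585, -0.3218, 0.0569]
tool_rot: [-0.001, 1.0, 0.001, -0.001]
contact_force: [-0.1, -0.1, -1.8]
gripper_width: 0.682
grasp_force: 54.6
```

Request:
send_rows:
  deltas: "0 0 0.01 0;0 0 0.02 0;0 0 0.0235 0;0 0 0.0235 0;0 0 0.0235 0"

```text
t: 17.05
eef_pos: [0.5608, -0.323, 0.0373]
tool_rot: [0.001, 1.0, 0.001, 0.001]
contact_force: [0.4, -0.6, -1.3]
gripper_width: 0.678
grasp_force: 54.6
```

```bash
python3 - <<'E'
from h import *
pose();to(.559,-.3225,.036,0);p=snap('top');caps(p)
E
```

```text
t 17.05 tcp [ 0.5608 -0.323   0.0373] yaw 0.12 F [ 0.4 -0.6 -1.3] w 0.678 g 54.6
delta [-0.0018 -0.0005  0.0013] spin 0.12
blob 52 c [453.9 413.3] size [103.9   6.7] ang 6.1 mean [0.4543 0.413  0.0546]
blob 142 c [440.1 326.8] size [30.3 59.8] ang 8.9 mean [0.4401 0.3261 0.0552]
blob 141 c [480. 328.] size [30.1 59.5] ang 5.5 mean [0.4795 0.3279 0.055 ]
blob 21 c [592.4 253.9] size [50.6  4.6] ang 5.7 mean [0.5943 0.2542 0.0544]
```

Request:
send_rows:
  deltas: "0 0 0 0;0 0 0 0;0 0 0 0;0 0 0 0;0 0 0 0"
  claw: 1

```text
t: 17.6
eef_pos: [0.5598, -0.3225, 0.0359]
tool_rot: [0.0, 1.0, 0.001, 0.0]
contact_force: [0.3, -0.2, 0.2]
gripper_width: 1.0
grasp_force: 0.0
```

Request:
send_rows:
  deltas: "0 0 -0.02 0;0 0 -0.06 0;0 0 -0.1 0;0 0 -0.14 0;0 0 -0.165 0"

```text
t: 18.1
eef_pos: [0.5608, -0.323, 0.2043]
tool_rot: [0.001, 1.0, 0.001, 0.002]
contact_force: [0.7, 0.8, -0.5]
gripper_width: 0.998
grasp_force: 0.0
```

Request:
send_rows:
  deltas: "-0.015 -0.045 0 0;-0.03 -0.09 0 0;-0.045 -0.135 0 0;-0.06 -0.18 0 0;-0.078 -0.225 0 0"

```text
t: 18.6
eef_pos: [0.4807, -0.0959, 0.201]
tool_rot: [0.0, 1.0, 0.001, 0.0]
contact_force: [1.0, 1.1, -0.3]
gripper_width: 0.998
grasp_force: 0.0
```

Request:
send_rows:
  deltas: "0 -0.045 0 0;0 -0.09 0 0;0 -0.135 0 0;0 -0.18 0 0;0 -0.225 0 0"

```text
t: 19.1
eef_pos: [0.4806, 0.129, 0.2011]
tool_rot: [0.0, 1.0, 0.001, 0.0]
contact_force: [0.9, -0.3, -0.1]
gripper_width: 1.0
grasp_force: 0.0
```

Request:
send_rows:
  deltas: "0 -0.045 0 0;0 -0.09 0 0;0 -0.135 0 0;0 -0.17 0 -6.5;0 -0.2 0 -6.5"

```text
t: 19.6
eef_pos: [0.4799, 0.3298, 0.2009]
tool_rot: [-0.0, 0.998, 0.06, 0.0]
contact_force: [0.6, -0.3, -0.3]
gripper_width: 1.0
grasp_force: 0.0
```

Request:
send_rows:
  deltas: "0 0 0 0;0 0 0 0;0 0 0.04 0;0 0 0.04 0;0 0 0.04 0"

```text
t: 20.1
eef_pos: [0.4804, 0.3255, 0.1606]
tool_rot: [0.001, 0.998, 0.057, -0.001]
contact_force: [-0.1, 0.2, 1.8]
gripper_width: 1.0
grasp_force: 0.0
```

```bash
python3 - <<'E'
from h import *
pose();to(.481,.3275,.0355,6.5);p=snap('top');print('tray');caps(p,(.38,.68,-.44,-.2));p=snap('scene');caps(p)
E
```

```text
t 20.1 tcp [0.4804 0.3255 0.1606] yaw 6.51 F [-0.1  0.2  1.8] w 1.0 g 0.0
delta [ 0.0008 -0.0019  0.1251] spin 0.01
tray
blob 132 c [ 558.3 -318.6] size [28.9 58.7] ang 0.3 mean [ 0.5586 -0.3186  0.0548]
blob 133 c [ 620.2 -319.7] size [60.4 29.9] ang 89.4 mean [ 0.6194 -0.319   0.0547]
blob 122 c [475.7 412.7] size [149.9   5.7] ang 6.6 mean [0.471  0.4121 0.0545]
blob 527 c [468.8 332.1] size [61.1 73.8] ang 3.5 mean [0.4704 0.3324 0.0547]
blob 33 c [595.3 252.3] size [47.1  4.8] ang 1.9 mean [0.6008 0.2523 0.0542]
```

```bash
python3 - <<'E'
from h import *
p=snap('scene');t=snap('top')
cv2.imwrite('pics/a.png',np.hstack([cv2.resize(p['img'][230:380,290:450,::-1],None,fx=2.4,fy=2.4),cv2.resize(t['img'][140:290,160:320,::-1],None,fx=2.4,fy=2.4)]))
lm(p,['cap1_hump','cap2_hump','cap3_hump'],3);caps(t)
E
```

```text
cap1_hump [0.4517 0.3344 0.0412] 0.89
cap2_hump [0.4799 0.326  0.0397] 0.78
cap2_hump [ 0.5889 -0.0485  0.0537] 0.73
cap2_hump [0.5158 0.3306 0.0016] 0.58
cap3_hump [ 0.7338 -0.1773 -0.0028] 0.62
cap3_hump [ 0.5566 -0.3202  0.0403] 0.58
blob 23 c [425.1 410.2] size [46.3  5.4] ang 7.5 mean [0.4234 0.4099 0.0537]
blob 17 c [586.6 253.6] size [38.   5.1] ang 4.3 mean [0.5883 0.2535 0.0535]
```

View pics/a.png

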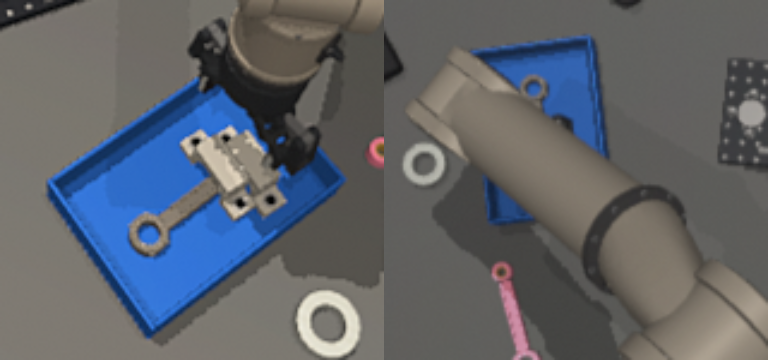

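Left half: cap A has been knocked, so it now touches cap B (around (225,160)–(265,165)). The top view is blocked by the arm, so I back off and look again.

Request:
send_rows:
  deltas: "0 0.04 -0.02 0;0 0.08 -0.04 0;0 0.12 -0.04 0;0 0.16 -0.04 0;0 0.2 -0.04 0"

```text
t: 20.95
eef_pos: [0.5037, 0.1272, 0.2015]
tool_rot: [-0.0, 0.998, 0.058, 0.001]
contact_force: [1.1, 0.4, 0.5]
gripper_width: 0.993
grasp_force: 0.0
```

```bash
python3 - <<'E'
from h import *
p=snap('scene');t=snap('top');pose()
I=cv2.resize(t['img'][150:240,180:280,::-1],None,fx=6,fy=6);cv2.imwrite('pics/b.png',I)
for q in (t,p):
    lm(q,['cap1_hump','cap2_hump','cap3_hump'],3);caps(q)
C=cloud(t);m=(C[...,2]>.048)&(C[...,0]>.41)&(C[...,0]<.53)&(C[...,1]>.27)&(C[...,1]<.4)
E
```

```text
t 21.05 tcp [0.5044 0.1219 0.2009] yaw 6.1 F [-0.8 -0.2 -1. ] w 0.996 g 0.0
cap1_hump [0.4505 0.3361 0.0475] 0.79
cap2_hump [0.4795 0.3307 0.0433] 0.74
cap3_hump [ 0.5616 -0.3191  0.0418] 0.8
blob 43 c [442.9 412.1] size [82.7  6.7] ang 7.8 mean [0.4433 0.4121 0.0537]
blob 281 c [465.6 334.4] size [60.6 71.6] ang 2.9 mean [0.4652 0.3343 0.0549]
blob 22 c [592. 254.] size [51.4  5.5] ang 4.4 mean [0.595  0.2542 0.0542]
cap1_hump [0.4512 0.3388 0.0443] 0.95
cap1_hump [0.5804 0.3465 0.0158] 0.32
cap2_hump [0.4774 0.3238 0.0452] 0.6
cap3_hump [ 0.5587 -0.319   0.0444] 0.7
blob 128 c [476.5 412.7] size [153.6   5.4] ang 6.7 mean [0.4698 0.4121 0.0543]
blob 553 c [469. 332.] size [61.2 73.8] ang 4.3 mean [0.4695 0.333  0.0546]
blob 36 c [596.1 252. ] size [47.6  5.8] ang 4.0 mean [0.6016 0.2524 0.0529]
```

View pics/b.png

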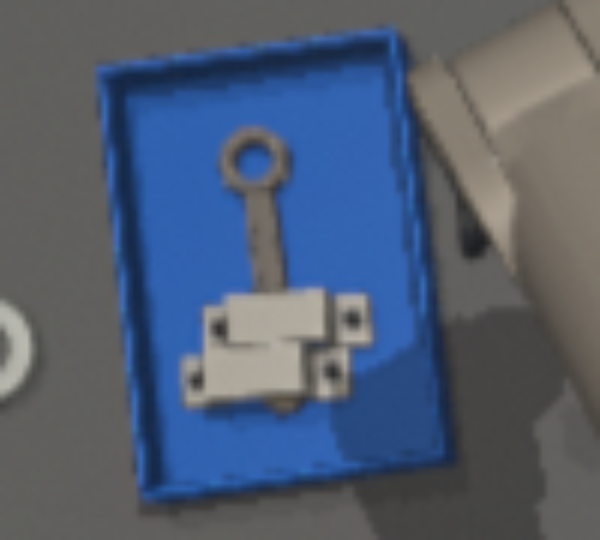

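The crop shows cap B with its hump at (275,318) and cap A at (253,370), touching and offset about 12 mm, both at a yaw of about 4.5°. I grip B, biased slightly away from A.

Request:
send_rows:
  deltas: "0 -0.05 0 0;0 -0.1 0 2;0.001 -0.15 0 2;0.003 -0.2 0 2;0.003 -0.201 0 2"

```text
t: 21.85
eef_pos: [0.4794, 0.3387, 0.2014]
tool_rot: [-0.003, 0.999, 0.047, -0.0]
contact_force: [-0.5, -0.6, 0.5]
gripper_width: 0.997
grasp_force: 0.0
```

Request:
send_rows:
  deltas: "0 0 0.04 0;0 0 0.08 0;0 0 0.12 0;0 0 0.15 0;0 0 0.15 0"

```text
t: 22.35
eef_pos: [0.4802, 0.3272, 0.0468]
tool_rot: [0.002, 0.999, 0.041, -0.003]
contact_force: [0.1, -0.2, 0.4]
gripper_width: 0.999
grasp_force: 0.0
```

Request:
send_rows:
  deltas: "0 0 0.008 0;0 0 0.015 0;0 0 0.015 0"

```text
t: 22.65
eef_pos: [0.4836, 0.329, 0.0363]
tool_rot: [-0.0, 0.999, 0.04, 0.0]
contact_force: [-0.0, 0.2, -0.6]
gripper_width: 1.003
grasp_force: 0.0
```

```bash
python3 - <<'E'
from h import *
pose();to(.484,.3285,.0358,4.5)
E
```

```text
t 22.65 tcp [0.4836 0.329  0.0363] yaw 4.62 F [-0.   0.2 -0.6] w 1.003 g 0.0
delta [0.0004 0.0005 0.0005] spin 0.12
```

Request:
send_rows:
  deltas: "0 0 0 0;0 0 0 0;0 0 0 0;0 0 0 0;0 0 0 0"
  claw: 0

```text
t: 23.15
eef_pos: [0.4841, 0.329, 0.037]
tool_rot: [-0.0, 0.999, 0.04, 0.001]
contact_force: [-0.2, -1.0, 6.2]
gripper_width: 0.677
grasp_force: 55.1
```

Request:
send_rows:
  deltas: "0 0 0 0;0 0 0 0;0 0 -0.02 0;0 0 -0.04 0;0 0 -0.06 0"

```text
t: 23.65
eef_pos: [0.4829, 0.3284, 0.0962]
tool_rot: [0.0, 0.999, 0.04, -0.0]
contact_force: [-1.0, 0.9, -2.0]
gripper_width: 0.676
grasp_force: 54.9
```

Request:
send_rows:
  deltas: "0 0 -0.03 0;0 0 -0.06 2;0 0 -0.105 4.6;0 0 -0.105 4.6;0 0 -0.105 4.6"

```text
t: 24.15
eef_pos: [0.4835, 0.3287, 0.2016]
tool_rot: [-0.0, 1.0, 0.0, 0.001]
contact_force: [0.5, -0.4, -3.1]
gripper_width: 0.679
grasp_force: 55.2
```

```bash
python3 - <<'E'
from h import *
pose();to(.502,-.3225,.037,0)
E
```

```text
t 24.15 tcp [0.4835 0.3287 0.2016] yaw 0.03 F [ 0.5 -0.4 -3.1] w 0.679 g 55.2
delta [0.0182 0.6513 0.1646] spin 0.03
```

Request:
send_rows:
  deltas: "0.005 0.035 0 0;0.01 0.075 0 0;0.018 0.115 0 0;0.018 0.155 0 0;0.018 0.195 0 0"

```text
t: 24.65
eef_pos: [0.4999, 0.1313, 0.1987]
tool_rot: [0.001, 1.0, 0.0, -0.002]
contact_force: [1.2, -0.6, -2.1]
gripper_width: 0.677
grasp_force: 55.1
```

Request:
send_rows:
  deltas: "0 0.045 0 0;0 0.09 0 0;0 0.135 0 0;0 0.18 0 0;0 0.225 0 0"

```text
t: 25.15
eef_pos: [0.4996, -0.0931, 0.1989]
tool_rot: [-0.0, 1.0, 0.0, -0.002]
contact_force: [1.0, 0.6, -1.7]
gripper_width: 0.683
grasp_force: 55.1
```

Request:
send_rows:
  deltas: "0 0.045 0 0;0 0.09 0 0;0 0.135 0 0;0 0.18 0 0;0 0.205 0 0"

```text
t: 25.65
eef_pos: [0.4989, -0.3005, 0.1984]
tool_rot: [0.0, 1.0, -0.002, -0.002]
contact_force: [-0.4, 0.1, -3.3]
gripper_width: 0.681
grasp_force: 55.1
```

Request:
send_rows:
  deltas: "0 0.026 0 0;0 0.026 0.03 0;0 0.026 0.07 0;0 0.026 0.11 0;0 0.026 0.14 0"

```text
t: 26.15
eef_pos: [0.4986, -0.321, 0.0563]
tool_rot: [-0.001, 1.0, 0.0, -0.003]
contact_force: [0.4, 0.5, -2.6]
gripper_width: 0.681
grasp_force: 55.1
```

Request:
send_rows:
  deltas: "0 0 0.01 0;0 0 0.02 0;0 0 0.0235 0;0 0 0.0235 0;0 0 0.0235 0"

```text
t: 26.65
eef_pos: [0.5024, -0.3228, 0.0385]
tool_rot: [0.001, 1.0, 0.0, 0.001]
contact_force: [-0.3, -0.5, -2.3]
gripper_width: 0.681
grasp_force: 55.1
```

```bash
python3 - <<'E'
from h import *
pose();p=snap('top');caps(p);p=snap('scene');caps(p);to(.452,.3395,.2,5)
E
```

```text
t 26.65 tcp [ 0.5024 -0.3228  0.0385] yaw 0.02 F [-0.3 -0.5 -2.3] w 0.681 g 55.1
blob 54 c [460.5 414.9] size [118.2   7.3] ang 6.3 mean [0.4585 0.4136 0.0545]
blob 142 c [448.5 340.8] size [29.9 58. ] ang 3.8 mean [0.4487 0.3409 0.0547]
blob 126 c [477.5 412.9] size [153.    5.4] ang 6.8 mean [0.4713 0.4122 0.0546]
blob 280 c [451.7 338. ] size [32.1 59. ] ang 3.4 mean [0.4524 0.3388 0.0545]
blob 32 c [597.  251.9] size [44.3  4.7] ang 4.1 mean [0.6018 0.2525 0.0541]
delta [-0.05   -0.6622 -0.1617] spin -4.99
```

Request:
send_rows:
  deltas: "0 0 0.001 0;0 0 0.001 0;0 0 0.001 0;0 0 0.001 0;0 0 0.001 0"
  claw: 1

```text
t: 27.25
eef_pos: [0.5015, -0.3223, 0.0364]
tool_rot: [0.0, 1.0, 0.0, 0.0]
contact_force: [0.1, 0.0, 0.6]
gripper_width: 0.994
grasp_force: 0.0
```

Request:
send_rows:
  deltas: "0 0 -0.02 0;0 0 -0.06 0;0 0 -0.1 0;0 0 -0.14 0;0 0 -0.165 0"

```text
t: 27.75
eef_pos: [0.5024, -0.3228, 0.2047]
tool_rot: [0.001, 1.0, 0.0, 0.002]
contact_force: [1.0, -0.2, 0.5]
gripper_width: 1.001
grasp_force: 0.0
```

Request:
send_rows:
  deltas: "0 -0.045 0 0;0 -0.09 0 0;0 -0.135 0 0;0 -0.18 0 0;0 -0.225 0 0"

```text
t: 28.25
eef_pos: [0.5011, -0.0956, 0.2015]
tool_rot: [0.0, 1.0, 0.0, 0.0]
contact_force: [0.7, 0.9, 0.3]
gripper_width: 1.0
grasp_force: 0.0
```

Request:
send_rows:
  deltas: "0 -0.045 0 0;0 -0.09 0 0;0 -0.135 0 0;0 -0.18 0 0;0 -0.225 0 0"

```text
t: 28.75
eef_pos: [0.5011, 0.1294, 0.2015]
tool_rot: [0.0, 1.0, 0.0, 0.0]
contact_force: [1.8, -0.1, 0.6]
gripper_width: 0.999
grasp_force: 0.0
```

Request:
send_rows:
  deltas: "-0.01 -0.045 0 0;-0.02 -0.09 0 0;-0.03 -0.135 0 0;-0.04 -0.18 0 -3.6;-0.052 -0.212 0 -3.6"

```text
t: 29.25
eef_pos: [0.4483, 0.3429, 0.2015]
tool_rot: [-0.001, 0.999, 0.033, 0.0]
contact_force: [-0.7, -0.1, -0.6]
gripper_width: 1.002
grasp_force: 0.0
```

Request:
send_rows:
  deltas: "0 0 0 0;0 0 0 0;0 0 0.04 0;0 0 0.04 0;0 0 0.04 0"

```text
t: 29.75
eef_pos: [0.4495, 0.3379, 0.1611]
tool_rot: [0.001, 1.0, 0.031, -0.001]
contact_force: [0.2, 0.0, 1.5]
gripper_width: 1.003
grasp_force: 0.0
```

```bash
python3 - <<'E'
from h import *
pose();to(.4505,.3393,.0365,3.6);p=snap('top');print('tray');caps(p,(.38,.68,-.44,-.2));p=snap('scene');caps(p)
E
```

```text
t 29.75 tcp [0.4495 0.3379 0.1611] yaw 3.5 F [0.2 0.  1.5] w 1.003 g 0.0
delta [ 0.0011 -0.0013  0.1246] spin -0.1
tray
blob 142 c [ 500.5 -319.8] size [58.1 30.1] ang 88.1 mean [ 0.5004 -0.3209  0.0543]
blob 134 c [ 558.4 -319.1] size [56.7 29.6] ang 89.0 mean [ 0.5587 -0.3185  0.0546]
blob 131 c [ 620.3 -320.7] size [57.6 30.1] ang 89.5 mean [ 0.6205 -0.3192  0.0548]
blob 121 c [475.9 412.5] size [149.    5.4] ang 6.6 mean [0.4704 0.412  0.0544]
blob 281 c [451.6 338.3] size [31.3 58.8] ang 4.4 mean [0.4525 0.339  0.0546]
blob 36 c [595.3 252.9] size [47.7  4.5] ang 1.4 mean [0.5989 0.2523 0.0529]
```

Request:
send_rows:
  deltas: "0 0 0.04 0;0 0 0.08 0;0 0 0.11 0;0 0 0.1245 0;0 0 0.1245 0"

```text
t: 30.35
eef_pos: [0.4491, 0.3392, 0.0362]
tool_rot: [0.001, 1.0, 0.031, -0.001]
contact_force: [0.1, -0.2, 0.0]
gripper_width: 0.997
grasp_force: 0.0
```

Request:
send_rows:
  deltas: "0 0 0 0;0 0 0 0;0 0 0 0;0 0 0 0;0 0 0 0"
  claw: 0

```text
t: 30.85
eef_pos: [0.4507, 0.3406, 0.039]
tool_rot: [-0.001, 1.0, 0.031, 0.002]
contact_force: [0.2, -0.3, 5.6]
gripper_width: 0.678
grasp_force: 55.2
```

Request:
send_rows:
  deltas: "0 0 0 0;0 0 0 0;0 0 -0.02 0;0 0 -0.04 0;0 0 -0.06 0"

```text
t: 31.35
eef_pos: [0.4494, 0.3397, 0.0983]
tool_rot: [-0.0, 1.0, 0.032, 0.0]
contact_force: [1.0, 0.3, -2.5]
gripper_width: 0.679
grasp_force: 54.9
```

Request:
send_rows:
  deltas: "0 0 -0.03 0;0 0 -0.06 2;0 0 -0.105 3.5;0 0 -0.105 3.5;0 0 -0.105 3.5"

```text
t: 31.85
eef_pos: [0.4497, 0.3399, 0.2034]
tool_rot: [-0.001, 1.0, 0.001, 0.001]
contact_force: [-0.0, 0.2, -3.5]
gripper_width: 0.68
grasp_force: 55.1
```

Request:
send_rows:
  deltas: "0.005 0.035 0 0;0.01 0.075 0 0;0.018 0.115 0 0;0.018 0.155 0 0;0.018 0.195 0 0"

```text
t: 32.35
eef_pos: [0.4665, 0.1424, 0.2002]
tool_rot: [0.001, 1.0, 0.001, -0.001]
contact_force: [0.8, 0.2, -2.3]
gripper_width: 0.678
grasp_force: 55.0
```

Request:
send_rows:
  deltas: "0 0.045 0 0;0 0.09 0 0;0 0.135 0 0;0 0.18 0 0;0 0.225 0 0"

```text
t: 32.85
eef_pos: [0.4665, -0.0821, 0.2005]
tool_rot: [-0.0, 1.0, 0.001, -0.001]
contact_force: [0.9, 0.9, -3.8]
gripper_width: 0.676
grasp_force: 55.0
```

Request:
send_rows:
  deltas: "-0.005 0.045 0 0;-0.01 0.09 0 0;-0.02 0.135 0 0;-0.028 0.18 0 0;-0.028 0.21 0 0"

```text
t: 33.35
eef_pos: [0.4373, -0.2936, 0.2002]
tool_rot: [-0.0, 1.0, -0.001, -0.002]
contact_force: [0.6, 0.8, -2.5]
gripper_width: 0.677
grasp_force: 55.1
```

Request:
send_rows:
  deltas: "0 0.031 0 0;0 0.031 0 0;0 0.031 0.03 0;0 0.031 0.05 0;0 0.031 0.06 0"

```text
t: 33.85
eef_pos: [0.4386, -0.3197, 0.1387]
tool_rot: [-0.002, 1.0, 0.001, -0.002]
contact_force: [-0.0, 0.6, -2.7]
gripper_width: 0.679
grasp_force: 55.1
```

```bash
python3 - <<'E'
from h import *
pose();to(.44,-.3225,.037,0)
E
```

```text
t 33.85 tcp [ 0.4386 -0.3197  0.1387] yaw 0.16 F [-0.   0.6 -2.7] w 0.679 g 55.1
delta [0.0014 0.0028 0.1017] spin 0.16
```

Request:
send_rows:
  deltas: "0.001 0 0.04 0;0.001 0 0.07 0;0.001 0 0.09 0;0.001 0 0.102 0;0.001 0 0.102 0"

```text
t: 34.35
eef_pos: [0.4416, -0.3207, 0.0393]
tool_rot: [-0.0, 1.0, 0.001, -0.001]
contact_force: [0.7, 0.4, -1.6]
gripper_width: 0.677
grasp_force: 57.2
```

Request:
send_rows:
  deltas: "0 0 0.0005 0;0 0 0.0005 0;0 0 0.0005 0;0 0 0.0005 0;0 0 0.0005 0"
  claw: 1

```text
t: 34.85
eef_pos: [0.4417, -0.3214, 0.0395]
tool_rot: [0.0, 1.0, 0.001, 0.0]
contact_force: [0.6, 0.4, -0.6]
gripper_width: 0.995
grasp_force: 0.0
```

Request:
send_rows:
  deltas: "0 0 -0.02 0;0 0 -0.06 0;0 0 -0.1 0;0 0 -0.14 0;0 0 -0.165 0"

```text
t: 35.35
eef_pos: [0.4425, -0.3219, 0.2076]
tool_rot: [0.001, 1.0, 0.001, 0.002]
contact_force: [-0.1, -0.7, -0.4]
gripper_width: 0.996
grasp_force: 0.0
```

```bash
python3 - <<'E'
from h import *
pose();print(bot.get_obs()['q'].round(2));t=snap('top','t2.png');s=snap('scene','s2.png')
for p in(t,s):
    caps(p,(.38,.68,-.44,-.2)); lm(p,['rod_mid','rod_big','rod_small'],2);lm(p,['pad_big','pad_small','strap_hinge','strap_bar'])
    P=region([p],(.42,.65,-.12,.05),(.03,.14));e=np.array([.9925,-.122]);f=np.array([.122,.9925])
    h=np.array([.5895,-.05]);a=(P[:,:2]-h)@e;b=(P[:,:2]-h)@f
    m=(abs(b)>16)|(a<-.105);m=(a<-.1)&(abs(b)<.055)&(P[:,2]>.07)
    print('bar',m.sum(),'e',np.percentile(a[m],[0,10,50,90,100]).round(4),'f',b[m].min().round(4),b[m].max().round(4),'z',np.percentile(P[m,2],[5,50,95]).round(4))
    m2=m&(abs(b)>.014);print('bar tips',m2.sum(),a[m2].mean().round(4),P[m2,2].max().round(4),P[m2,:2].mean(0).round(4))
E
```

```text
t 35.35 tcp [ 0.4425 -0.3219  0.2076] yaw 0.11 F [-0.1 -0.7 -0.4] w 0.996 g 0.0
[ 0.63  0.31 -0.15  1.89  0.05  0.94 -1.1 ]
blob 123 c [ 438.5 -318.3] size [59.4 25.7] ang 89.3 mean [ 0.4374 -0.3166  0.0549]
blob 128 c [ 500.8 -319.9] size [58.3 29.2] ang 88.8 mean [ 0.5025 -0.3182  0.0549]
blob 133 c [ 558.5 -318.9] size [56.7 29.1] ang 89.5 mean [ 0.5588 -0.3185  0.0546]
blob 142 c [ 619.5 -320.4] size [58.8 30.2] ang 89.7 mean [ 0.6194 -0.3198  0.055 ]
rod_mid [0.5191 0.3419 0.0192] 0.75
rod_mid [0.2338 0.37   0.0105] 0.7
rod_big [0.1655 0.352  0.0117] 0.87
rod_big [0.5807 0.3484 0.0168] 0.8
rod_small [0.4368 0.3311 0.0118] 0.63
rod_small [ 0.5176 -0.1228  0.0231] 0.6
pad_big [0.538  0.0183 0.0214] 0.75
pad_small [ 0.5162 -0.1232  0.0274] 0.61
strap_hinge [ 0.5874 -0.0497  0.0541] 0.83
strap_bar [ 0.4636 -0.0331  0.0944] 0.78
bar 111 e [-0.1286 -0.127  -0.1211 -0.1053 -0.1001] f -0.0412 0.0452 z [0.0923 0.0983 0.1049]
bar tips 51 -0.1236 0.1065 [ 0.4672 -0.0318]
blob 142 c [ 442.8 -320.8] size [31.1 61.3] ang 1.5 mean [ 0.4435 -0.3193  0.0546]
blob 143 c [ 501.7 -322.9] size [65.1 31.7] ang 89.5 mean [ 0.5033 -0.321   0.0549]
blob 149 c [ 561.9 -322.4] size [63.5 30.5] ang 89.7 mean [ 0.5626 -0.3218  0.055 ]
blob 146 c [ 622.8 -323. ] size [30.4 62. ] ang 0.6 mean [ 0.6234 -0.3212  0.0551]
rod_mid [0.2283 0.3788 0.0112] 0.75
rod_mid [0.5223 0.337  0.0107] 0.61
rod_big [0.1715 0.3566 0.0072] 0.9
rod_big [0.5781 0.3448 0.0146] 0.81
rod_small [0.4456 0.3253 0.0123] 0.87
rod_small [0.31   0.3947 0.0081] 0.86
pad_big [0.5348 0.0166 0.0311] 0.75
pad_small [ 0.517  -0.1181  0.0268] 0.62
strap_hinge [ 0.5925 -0.0495  0.0547] 0.84
bar 142 e [-0.1259 -0.1236 -0.1178 -0.1057 -0.1004] f -0.0453 0.0445 z [0.093  0.0992 0.1036]
bar tips 67 -0.1201 0.1052 [ 0.4703 -0.0352]
```

Request:
send_rows:
  deltas: "0 -0.04 0 -8.2;0 -0.08 0 -16.4;0 -0.12 0 -24.6;0 -0.16 0 -32.8;0 -0.2 0 -41"
  claw: 0.5
  force: 30

```text
t: 36.65
eef_pos: [0.4411, -0.1199, 0.2045]
tool_rot: [0.0, 0.935, 0.354, 0.0]
contact_force: [1.0, -0.4, -0.1]
gripper_width: 0.499
grasp_force: 0.0
```

Request:
send_rows:
  deltas: "0.025 -0.018 0 -8.4;0.05 -0.036 0 -16.8;0.075 -0.054 0 -25.2;0.101 -0.071 0 -33.6;0.101 -0.071 0 -42"

```text
t: 37.15
eef_pos: [0.4717, 0.0033, 0.2049]
tool_rot: [-0.0, 0.744, 0.668, 0.002]
contact_force: [0.3, -0.5, 0.6]
gripper_width: 0.505
grasp_force: 0.0
```

Request:
send_rows:
  deltas: "0 0 0.02 0;0 0 0.04 0;0 0 0.04 0;0 0 0.04 0"

```text
t: 37.55
eef_pos: [0.4706, -0.0014, 0.1645]
tool_rot: [-0.0, 0.748, 0.663, -0.0]
contact_force: [0.4, 0.7, -0.1]
gripper_width: 0.496
grasp_force: 0.0
```

```bash
python3 - <<'E'
from h import *
pose();print(bot.get_obs()['q'].round(2));to(.472,-.002,.088,83)
E
```

```text
t 37.55 tcp [ 0.4706 -0.0014  0.1645] yaw 83.12 F [ 0.4  0.7 -0.1] w 0.496 g 0.0
[ 0.35  0.29 -0.55  2.07  0.2   0.83 -0.44]
delta [-0.0005  0.0015  0.0765] spin 0.12
```

Request:
send_rows:
  deltas: "0 0.001 0.03 0;0 0.001 0.055 0;0 0.001 0.0765 0;0 0.001 0.0765 0;0 0.001 0.0765 0"

```text
t: 38.05
eef_pos: [0.4724, -0.0014, 0.0888]
tool_rot: [0.0, 0.748, 0.663, 0.0]
contact_force: [0.5, -0.6, 0.4]
gripper_width: 0.502
grasp_force: 0.0
```

Request:
send_rows:
  deltas: "0 0 0 0;0 0 0 0;0 0 0 0;0 0 0 0;0 0 0 0"
  claw: 0

```text
t: 38.55
eef_pos: [0.4704, -0.0013, 0.088]
tool_rot: [-0.001, 0.748, 0.663, -0.001]
contact_force: [-4.3, 1.8, 2.8]
gripper_width: 0.103
grasp_force: 29.6
```

Request:
send_rows:
  deltas: "0 0 0 0;0 0 0 0;0 0 0 0"

```text
t: 38.85
eef_pos: [0.4704, -0.0013, 0.088]
tool_rot: [-0.001, 0.748, 0.663, -0.001]
contact_force: [-5.6, 2.1, 2.7]
gripper_width: 0.099
grasp_force: 29.6
```

```bash
python3 - <<'E'
from h import *
pose();p=snap('scene');cv2.imwrite('pics/c.png',cv2.resize(p['img'][120:260,220:380,::-1],None,fx=4,fy=4))
E
```

```text
t 38.85 tcp [ 0.4704 -0.0013  0.088 ] yaw 83.13 F [-5.6  2.1  2.7] w 0.099 g 29.6
```

View pics/c.png

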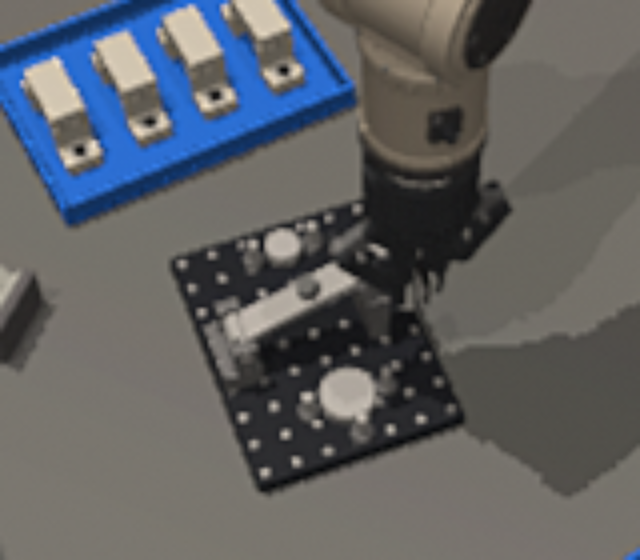

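The bar is gripped on its pad_big side, with all four caps side by side in the tray. I swing it along the arc.

Request:
send_rows:
  deltas: "0 0.005 -0.012 0;0 0.0115 -0.0235 0;0 0.019 -0.0345 0;0 0.0275 -0.0445 0;0 0.0275 -0.0445 0"
  force: 25

```text
t: 39.4
eef_pos: [0.4949, -0.0043, 0.1329]
tool_rot: [-0.002, 0.748, 0.663, -0.004]
contact_force: [-16.6, 2.7, 14.7]
gripper_width: 0.103
grasp_force: 29.9
```

```bash
python3 - <<'E'
from h import *
pose();p=snap('scene');lm(p,['strap_bar','strap_hinge'])
E
```

```text
t 39.4 tcp [ 0.4949 -0.0043  0.1329] yaw 83.13 F [-16.6   2.7  14.7] w 0.103 g 29.9
strap_bar [ 0.5256 -0.3231 -0.003 ] 0.73
strap_hinge [ 0.5888 -0.0525  0.0528] 0.93
```

Request:
send_rows:
  deltas: "0 0.0075 -0.011 0;0 0.0175 -0.02 0;0 0.0285 -0.028 0;0 0.04 -0.0345 0;0 0.04 -0.0345 0"

```text
t: 40.05
eef_pos: [0.5402, -0.0098, 0.1688]
tool_rot: [0.001, 0.749, 0.663, 0.001]
contact_force: [-4.1, -0.0, 10.6]
gripper_width: 0.106
grasp_force: 28.6
```

```bash
python3 - <<'E'
from h import *
pose()
E
```

```text
t 40.05 tcp [ 0.5402 -0.0098  0.1688] yaw 83.07 F [-4.1 -0.  10.6] w 0.106 g 28.6
```

Request:
send_rows:
  deltas: "0 0.014 -0.007 0;0 0.033 -0.012 0;0 0.053 -0.014 0;0 0.0725 -0.0125 0;0 0.0725 -0.0125 0"

```text
t: 40.55
eef_pos: [0.6137, -0.0188, 0.1805]
tool_rot: [0.001, 0.749, 0.663, 0.002]
contact_force: [1.2, -0.6, 5.3]
gripper_width: 0.102
grasp_force: 27.4
```

```bash
python3 - <<'E'
from h import *
pose();o=bot.get_obs()['eef_pos'];print((o[:2]-[.5895,-.05])@[.9925,-.122])
E
```

```text
t 40.55 tcp [ 0.6137 -0.0188  0.1805] yaw 83.05 F [ 1.2 -0.6  5.3] w 0.102 g 27.4
0.020228793078932356
```

Request:
send_rows:
  deltas: "0 0.018 0.004 0;0 0.0365 0.0105 0;0 0.054 0.02 0;0 0.0695 0.032 0;0 0.0835 0.0465 0"

```text
t: 41.05
eef_pos: [0.6941, -0.0286, 0.1335]
tool_rot: [0.001, 0.748, 0.663, 0.0]
contact_force: [-2.2, 0.8, 1.8]
gripper_width: 0.103
grasp_force: 28.3
```

Request:
send_rows:
  deltas: "0 0.004 0.005 0;0 0.008 0.0105 0;0 0.0115 0.016 0;0 0.0145 0.0215 0;0 0.0145 0.0215 0"

```text
t: 41.55
eef_pos: [0.7088, -0.0303, 0.1113]
tool_rot: [0.001, 0.748, 0.663, 0.001]
contact_force: [4.2, 0.5, 1.5]
gripper_width: 0.104
grasp_force: 28.9
```

```bash
python3 - <<'E'
from h import *
pose();o=bot.get_obs()['eef_pos'];print((o[:2]-[.5895,-.05])@[.9925,-.122])
E
```

```text
t 41.55 tcp [ 0.7088 -0.0303  0.1113] yaw 83.1 F [4.2 0.5 1.5] w 0.104 g 28.9
0.1159594202123472
```

Request:
send_rows:
  deltas: "0 0 0 0;0 0 0 0;0 0 0 0;0 0 0 0"
  claw: 0.4

```text
t: 41.95
eef_pos: [0.7074, -0.0299, 0.1111]
tool_rot: [-0.0, 0.748, 0.663, -0.0]
contact_force: [0.2, -0.7, 0.3]
gripper_width: 0.404
grasp_force: 0.0
```

Request:
send_rows:
  deltas: "0 0 -0.02 0;0 0 -0.05 0;0 0 -0.085 0;-0.02 0 -0.1 0;-0.04 0 -0.11 0"

```text
t: 42.45
eef_pos: [0.7037, -0.069, 0.2237]
tool_rot: [0.001, 0.748, 0.664, 0.001]
contact_force: [0.0, -0.2, -0.1]
gripper_width: 0.4
grasp_force: 0.0
```

```bash
cat > m.py <<'E'
from h import *
pose()
e=np.array([.9925,-.122]);f=np.array([.122,.9925])
t=snap('top','t3.png');s=snap('scene','s3.png')
for p in(t,s):
    P=region([p],(.40,.64,.26,.40),(.013,.028))
    print('rod');grid(P,.005)
    lm(p,['rod_mid','rod_big','rod_small','pad_big','pad_small','strap_bar'])
    P=region([p],(.42,.65,-.17,.08),(.024,.031));print('pads');grid(P,.005)
    P=region([p],(.42,.65,-.17,.08),(.034,.045));print('pins');grid(P,.005)
    P=region([p],(.60,.75,-.14,.03),(.07,.13));print('strap');grid(P,.005)
E
python3 m.py
```

```text
t 42.45 tcp [ 0.7037 -0.069   0.2237] yaw 83.23 F [ 0.  -0.2 -0.1] w 0.4 g 0.0
rod
blob 260 c [520.2 337.6] size [180.1  43.3] ang 10.6 mean [0.5183 0.3411 0.0204]
rod_mid [0.5183 0.3387 0.0178] 0.7
rod_big [0.17   0.3514 0.0094] 0.88
rod_small [0.4431 0.3282 0.0143] 0.83
pad_big [0.5362 0.023  0.0252] 0.78
pad_small [ 0.515  -0.1202  0.0261] 0.75
strap_bar [ 0.7015 -0.064   0.1248] 0.79
pads
blob 36 c [ 521.8 -119.8] size [25.9 29.9] ang 52.6 mean [ 0.5214 -0.1182  0.0274]
blob 72 c [535.1  21.3] size [39.5 37.1] ang 86.0 mean [0.5362 0.0217 0.0274]
pins
strap
blob 208 c [660.8 -53.6] size [117.   45.4] ang 13.9 mean [ 0.6623 -0.0528  0.0977]
rod
blob 543 c [518.1 337.7] size [174.   39.9] ang 7.4 mean [0.5239 0.3393 0.0211]
rod_mid [0.2281 0.3753 0.0106] 0.78
rod_big [0.1719 0.3579 0.0092] 0.68
rod_small [0.3064 0.3936 0.0082] 0.73
pad_big [ 0.5595 -0.3229  0.0404] 0.68
pad_small [ 0.5164 -0.1207  0.0288] 0.68
strap_bar [ 0.705  -0.0654  0.1199] 0.96
pads
blob 58 c [ 518.  -118.2] size [27.4 37.1] ang 56.8 mean [ 0.5207 -0.1206  0.0273]
blob 136 c [537.1  20.5] size [42.  48.6] ang 47.7 mean [0.5388 0.0178 0.0274]
pins
blob 40 c [599.2 -39.3] size [25.7 29.1] ang 84.4 mean [ 0.6037 -0.036   0.0373]
strap
blob 374 c [660.3 -59.9] size [ 90.9 103.5] ang 82.8 mean [ 0.673  -0.0589  0.103 ]
```

Request:
send_rows:
  deltas: "0.0375 -0.0227 0 8.2;0.075 -0.0455 0 16.4;0.1125 -0.0682 0 24.6;0.15 -0.091 0 32.8;0.1875 -0.1137 0 41"
  claw: 0.5
  force: 80

```text
t: 43.65
eef_pos: [0.6118, 0.1315, 0.2215]
tool_rot: [-0.0, 0.934, 0.356, 0.0]
contact_force: [-0.1, 0.1, -0.5]
gripper_width: 0.501
grasp_force: 0.0
```

Request:
send_rows:
  deltas: "0.0144 -0.0429 0 8;0.0288 -0.0858 0 16;0.0432 -0.1286 0 24;0.0576 -0.1715 0 32;0.072 -0.2144 0 34"

```text
t: 44.15
eef_pos: [0.5214, 0.339, 0.2216]
tool_rot: [-0.0, 0.998, 0.069, 0.0]
contact_force: [-0.1, 0.6, 0.4]
gripper_width: 0.498
grasp_force: 0.0
```

Request:
send_rows:
  deltas: "0 0 0.03 0;0 0 0.06 0;0 0 0.09 0;0 0 0.12 0;0 0 0.12 0"

```text
t: 44.65
eef_pos: [0.5199, 0.3355, 0.0974]
tool_rot: [0.002, 0.997, 0.071, -0.003]
contact_force: [-0.3, -0.8, -0.5]
gripper_width: 0.5
grasp_force: 0.0
```

```bash
python3 - <<'E'
from h import *
pose();print(bot.get_obs()['q'].round(2));to(.523,.3385,.0155,8)
E
```

```text
t 44.65 tcp [0.5199 0.3355 0.0974] yaw 8.14 F [-0.3 -0.8 -0.5] w 0.5 g 0.0
[-0.45  0.57 -0.3   1.79  0.21  0.83 -2.28]
delta [ 0.0035 -0.0025  0.0819] spin 0.14
```

Request:
send_rows:
  deltas: "0.001 -0.0005 0.03 0;0.001 -0.0005 0.06 0;0.001 -0.0005 0.075 0;0.001 -0.0005 0.083 0;0.001 -0.0005 0.083 0"

```text
t: 45.15
eef_pos: [0.5233, 0.338, 0.0185]
tool_rot: [0.0, 0.997, 0.071, -0.0]
contact_force: [-0.5, 0.3, 0.8]
gripper_width: 0.498
grasp_force: 0.0
```

```bash
python3 - <<'E'
from h import *
pose();to(.523,.3385,.0155,8)
E
```

```text
t 45.15 tcp [0.5233 0.338  0.0185] yaw 8.11 F [-0.5  0.3  0.8] w 0.498 g 0.0
delta [-0.0003 -0.0005  0.003 ] spin 0.11
```

Request:
send_rows:
  deltas: "0 0 0.003 0;0 0 0.003 0;0 0 0.003 0"

```text
t: 45.45
eef_pos: [0.5238, 0.3383, 0.0162]
tool_rot: [-0.0, 0.997, 0.071, 0.001]
contact_force: [0.1, -0.4, 0.2]
gripper_width: 0.5
grasp_force: 0.0
```

Request:
send_rows:
  deltas: "0 0 0 0;0 0 0 0;0 0 0 0;0 0 0 0;0 0 0 0"
  claw: 0

```text
t: 45.95
eef_pos: [0.5236, 0.3385, 0.0162]
tool_rot: [-0.0, 0.997, 0.071, 0.0]
contact_force: [-0.8, -1.3, 5.3]
gripper_width: 0.184
grasp_force: 79.1
```

Request:
send_rows:
  deltas: "0 0 0 0;0 0 0 0;0 0 -0.01 0;0 0 -0.02 0;0 0 -0.02 0"

```text
t: 46.45
eef_pos: [0.5241, 0.3385, 0.037]
tool_rot: [-0.001, 0.997, 0.071, 0.001]
contact_force: [0.4, 0.1, -2.8]
gripper_width: 0.184
grasp_force: 78.6
```

```bash
python3 - <<'E'
from h import *
pose();p=snap('scene');cv2.imwrite('pics/d.png',cv2.resize(p['img'][230:380,290:450,::-1],None,fx=4,fy=4))
grid(region([p],(.40,.64,.26,.40),(.03,.049)),.005)
E
```

```text
t 46.45 tcp [0.5241 0.3385 0.037 ] yaw 8.11 F [ 0.4  0.1 -2.8] w 0.184 g 78.6
blob 305 c [565.1 341.9] size [81.1 42.3] ang 6.0 mean [0.5681 0.3435 0.0416]
```

View pics/d.png

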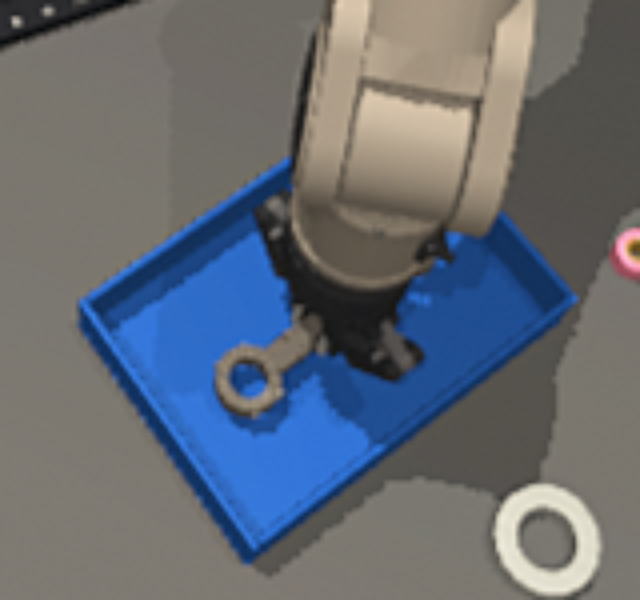

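The rod is up and level, gripped at mid-shank, with the big end at crop (250,380). I carry it to the fixture.

Request:
send_rows:
  deltas: "0 0 -0.02 0;0 0 -0.05 0;0 0 -0.09 0;0 0 -0.13 0;0 0 -0.165 0"

```text
t: 47.0
eef_pos: [0.5231, 0.3378, 0.202]
tool_rot: [-0.0, 0.997, 0.071, 0.0]
contact_force: [0.9, 1.1, -2.4]
gripper_width: 0.183
grasp_force: 78.6
```

Request:
send_rows:
  deltas: "-0.0056 0.0396 0 -7.5;-0.0113 0.0792 0 -15;-0.0169 0.1188 0 -22.5;-0.0226 0.1584 0 -30;-0.0282 0.198 0 -37.5"

```text
t: 47.5
eef_pos: [0.5227, 0.1361, 0.2]
tool_rot: [0.0, 0.921, 0.39, -0.0]
contact_force: [1.2, -0.4, -3.3]
gripper_width: 0.182
grasp_force: 78.7
```

Request:
send_rows:
  deltas: "-0.0252 0.026 0 -7.5;-0.0505 0.052 0 -15;-0.0757 0.0779 0 -22.5;-0.101 0.1039 0 -30;-0.1262 0.1299 0 -37.4"

```text
t: 48.0
eef_pos: [0.5273, -0.0447, 0.2]
tool_rot: [-0.0, 0.747, 0.665, -0.0]
contact_force: [0.0, 0.9, -1.7]
gripper_width: 0.184
grasp_force: 78.7
```

Request:
send_rows:
  deltas: "0 0 0.03 0;0 0 0.06 0;0 0 0.09 0;0 0 0.11 0;0 0 0.11 0"

```text
t: 48.5
eef_pos: [0.5252, -0.0433, 0.0875]
tool_rot: [-0.002, 0.749, 0.663, -0.002]
contact_force: [-1.2, 0.2, -2.6]
gripper_width: 0.182
grasp_force: 78.7
```

```bash
python3 - <<'E'
from h import *
pose();to(.5285,-.0425,.0392,83)
e=np.array([.9925,-.122]);f=np.array([.122,.9925])
for c in('scene','top'):
    p=snap(c)
    P=region([p],(.44,.62,-.17,.08),(.075,.1));print(c);grid(P,.005)
    if c=='scene':cv2.imwrite('pics/e.png',cv2.resize(p['img'][120:260,220:380,::-1],None,fx=4,fy=4))
E
```

```text
t 48.5 tcp [ 0.5252 -0.0433  0.0875] yaw 83.02 F [-1.2  0.2 -2.6] w 0.182 g 78.7
delta [0.0012 0.0032 0.0483] spin 0.02
scene
blob 295 c [530.5 -19. ] size [110.  43.] ang 83.4 mean [ 0.533  -0.0062  0.0912]
top
blob 88 c [535.   12.8] size [40.9 47.3] ang 14.8 mean [0.5324 0.0136 0.0934]
```

View pics/e.png

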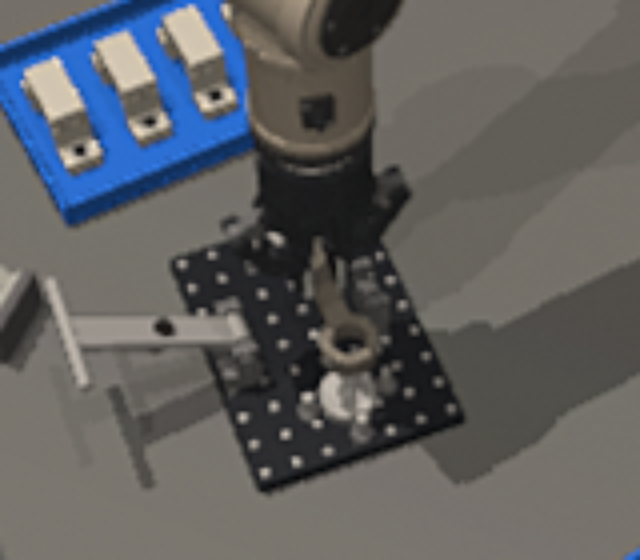

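Request:
send_rows:
  deltas: "0.001 0.001 0.015 0;0.001 0.001 0.03 0;0.001 0.001 0.033 0;0.001 0.001 0.033 0;0.001 0.001 0.033 0"

```text
t: 49.1
eef_pos: [0.5291, -0.0422, 0.0574]
tool_rot: [0.0, 0.749, 0.663, 0.0]
contact_force: [0.2, -0.5, -3.4]
gripper_width: 0.184
grasp_force: 78.7
```

Request:
send_rows:
  deltas: "0 0 0 0;0 0 0 0;0 0 0 0"

```text
t: 49.4
eef_pos: [0.5292, -0.0423, 0.0576]
tool_rot: [0.0, 0.749, 0.663, 0.0]
contact_force: [-0.4, -0.1, -2.9]
gripper_width: 0.18
grasp_force: 78.7
```

```bash
python3 - <<'E'
from h import *
pose();to(.5285,-.0425,.0385,83)
p=snap('scene');cv2.imwrite('pics/f.png',cv2.resize(p['img'][160:250,260:350,::-1],None,fx=6,fy=6))
lm(p,['rod_big','rod_small','rod_mid'],2)
grid(region([p],(.44,.62,-.17,.08),(.05,.07)),.005)
E
```

```text
t 49.4 tcp [ 0.5292 -0.0423  0.0576] yaw 83.01 F [-0.4 -0.1 -2.9] w 0.18 g 78.7
delta [-0.0003 -0.0007  0.0191] spin 0.01
rod_big [0.1723 0.3579 0.0078] 0.97
rod_big [0.5359 0.0186 0.0571] 0.57
rod_small [0.3084 0.394  0.0075] 0.97
rod_mid [0.2322 0.373  0.0126] 0.88
rod_mid [ 0.4658  0.5095 -0.0017] 0.22
blob 23 c [492.6 -22.6] size [ 7.5 14.2] ang 85.7 mean [ 0.4927 -0.0213  0.0594]
blob 268 c [535.  -19.1] size [108.1  42.1] ang 83.7 mean [ 0.5371 -0.0058  0.0619]
blob 132 c [599.1 -51.7] size [49.7 34.2] ang 72.9 mean [ 0.5982 -0.0492  0.0617]
```

View pics/f.png

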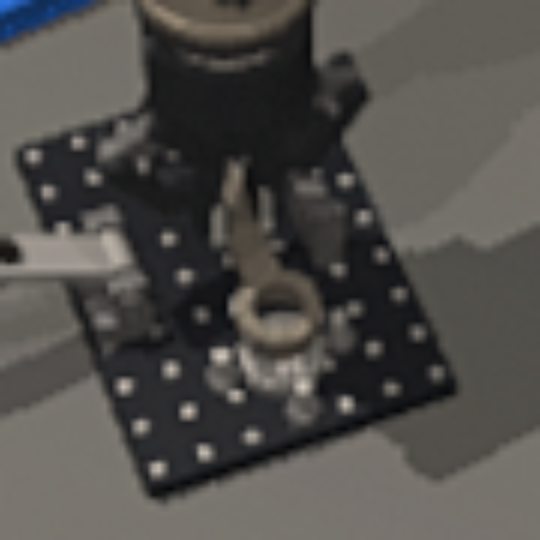

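Request:
send_rows:
  deltas: "0 0 0.005 0;0 0 0.01 0;0 0 0.014 0;0 0 0.017 0;0 0 0.0185 0"

```text
t: 50.1
eef_pos: [0.5287, -0.0422, 0.0382]
tool_rot: [-0.0, 0.749, 0.663, -0.0]
contact_force: [1.3, 0.1, -2.2]
gripper_width: 0.181
grasp_force: 78.7
```

Request:
send_rows:
  deltas: "0 0 0 0;0 0 0.0005 0;0 0 0.0005 0"

```text
t: 50.4
eef_pos: [0.529, -0.0422, 0.0384]
tool_rot: [0.0, 0.749, 0.663, 0.0]
contact_force: [0.2, 0.2, -3.2]
gripper_width: 0.178
grasp_force: 78.9
```

Request:
send_rows:
  deltas: "0 0 0.0007 0;0 0 0.0014 0;0 0 0.0014 0;0 0 0.0014 0"

```text
t: 50.8
eef_pos: [0.5291, -0.0423, 0.0381]
tool_rot: [0.0, 0.749, 0.663, -0.0]
contact_force: [-4.1, -0.4, 11.1]
gripper_width: 0.184
grasp_force: 80.5
```

```bash
python3 - <<'E'
from h import *
pose()
E
```

```text
t 50.8 tcp [ 0.5291 -0.0423  0.0381] yaw 83.01 F [-4.1 -0.4 11.1] w 0.184 g 80.5
```

Request:
send_rows:
  deltas: "0 0 -0.0008 0;0 0 -0.0008 0;0 0 -0.0008 0;0 0 -0.0008 0;0 0 -0.0008 0"
  claw: 0.45

```text
t: 51.3
eef_pos: [0.529, -0.0422, 0.0376]
tool_rot: [-0.0, 0.749, 0.663, -0.0]
contact_force: [0.9, -0.4, 0.8]
gripper_width: 0.452
grasp_force: 0.0
```

Request:
send_rows:
  deltas: "0 0 -0.02 0;0 0 -0.05 0;0 0 -0.09 0;0 0 -0.13 0;0 0 -0.16 0"

```text
t: 51.8
eef_pos: [0.5295, -0.0421, 0.2001]
tool_rot: [0.001, 0.749, 0.663, 0.001]
contact_force: [-0.5, -0.3, 0.6]
gripper_width: 0.451
grasp_force: 0.0
```

Request:
send_rows:
  deltas: "0.02 0.04 0 0;0.03 0.08 0 0;0.03 0.12 0 0;0.03 0.16 0 0;0.03 0.17 0 0"

```text
t: 52.3
eef_pos: [0.7043, -0.0339, 0.1968]
tool_rot: [0.0, 0.749, 0.662, 0.001]
contact_force: [-0.0, -0.2, -0.8]
gripper_width: 0.45
grasp_force: 0.0
```

```bash
python3 - <<'E'
from h import *
pose()
for c in('scene','top'):
    p=snap(c);print(c);lm(p,['rod_big','rod_small','pad_big','pad_small','strap_bar'],2)
    grid(region([p],(.44,.57,-.17,.08),(.039,.052)),.005)
    e=np.array([.9925,-.122]);f=np.array([.122,.9925]);h=np.array([.5913,-.0502])
    P=region([p],(.60,.78,-.14,.03),(.05,.14));a=(P[:,:2]-h)@e;b=(P[:,:2]-h)@f
    m=abs(b)<.05; print('strap',np.percentile(a[m],[90,100]).round(4),np.polyfit(a[m&(abs(b)<.01)],P[m&(abs(b)<.01),2],1).round(3));m2=m&(abs(b)>.018)&(a>.08);print(P[m2].mean(0).round(4),P[m2,2].max().round(4),a[m2].mean())
    if c=='scene':cv2.imwrite('pics/g.png',cv2.resize(p['img'][140:260,240:360,::-1],None,fx=5,fy=5))
E
```

```text
t 52.3 tcp [ 0.7043 -0.0339  0.1968] yaw 82.95 F [-0.  -0.2 -0.8] w 0.45 g 0.0
scene
rod_big [0.5358 0.0144 0.0338] 0.6
rod_small [ 0.52   -0.1247  0.0346] 0.88
rod_small [ 0.4974 -0.3228  0.0448] 0.45
pad_big [0.5319 0.017  0.0306] 0.91
pad_small [ 0.5188 -0.1231  0.0258] 0.62
strap_bar [ 0.7092 -0.0667  0.1211] 0.92
blob 35 c [490.2 -42.3] size [26.  12.8] ang 80.0 mean [ 0.4906 -0.045   0.0472]
blob 347 c [529.1 -44.6] size [189.1  40.3] ang 79.9 mean [ 0.5325 -0.043   0.0435]
strap [0.118  0.1215] [0.561 0.057]
[ 0.7078 -0.0615  0.1216] 0.1263 0.11695590141060361
top
rod_big [0.1666 0.3564 0.0125] 0.64
rod_big [0.5333 0.0184 0.0357] 0.53
rod_small [ 0.5143 -0.1248  0.0352] 0.7
rod_small [0.3065 0.3926 0.0065] 0.61
pad_big [0.537  0.0196 0.0239] 0.79
pad_small [ 0.5147 -0.1242  0.0261] 0.66
blob 29 c [487.4 -35.6] size [25.  14.7] ang 81.4 mean [ 0.4869 -0.0352  0.0456]
blob 178 c [533.8 -30.7] size [136.2  37.1] ang 87.4 mean [ 0.5306 -0.0263  0.0437]
strap [0.0502 0.0689] [0.588 0.058]<stdin>:8: RuntimeWarning: Mean of empty slice.
  ret = um.true_divide(
Traceback (most recent call last):
ValueError: zero-size array to reduction operation maximum which has no identity
```

View pics/g.png

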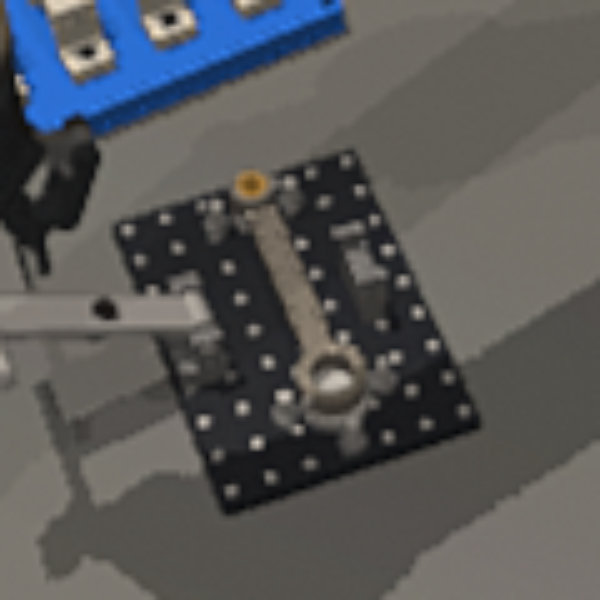

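The rod lies flat between the pins: big end at (335,380) on the larger pad, small end at (252,185). Now I fetch the strap back.

Request:
send_rows:
  deltas: "0.004 0.002 0 0;0.004 0.002 0 0;0.004 0.002 0.02 0;0.004 0.002 0.035 0;0.004 0.002 0.035 0"
  claw: 0.4
  force: 25

```text
t: 53.4
eef_pos: [0.702, -0.0296, 0.1596]
tool_rot: [-0.002, 0.749, 0.663, -0.002]
contact_force: [0.9, -0.1, -0.5]
gripper_width: 0.399
grasp_force: 0.0
```

```bash
python3 - <<'E'
from h import *
pose();to(.7074,-.0299,.1111,83)
E
```

```text
t 53.4 tcp [ 0.702  -0.0296  0.1596] yaw 83.03 F [ 0.9 -0.1 -0.5] w 0.399 g 0.0
delta [0.0003 0.0054 0.0485] spin 0.03
```

Request:
send_rows:
  deltas: "0 0.003 0.015 0;0 0.003 0.03 0;0 0.003 0.0485 0;0 0.003 0.0485 0;0 0.003 0.0485 0"

```text
t: 53.9
eef_pos: [0.7063, -0.0297, 0.1133]
tool_rot: [-0.001, 0.749, 0.663, -0.001]
contact_force: [0.3, 1.4, 0.6]
gripper_width: 0.398
grasp_force: 0.0
```

Request:
send_rows:
  deltas: "0 0 0 0;0 0 0 0;0 0 0 0;0 0 0 0;0 0 0 0"
  claw: 0

```text
t: 54.4
eef_pos: [0.7084, -0.0297, 0.1156]
tool_rot: [0.001, 0.749, 0.663, 0.002]
contact_force: [4.8, -0.0, 3.6]
gripper_width: 0.101
grasp_force: 25.7
```

```bash
python3 - <<'E'
from h import *
pose();o=bot.get_obs()['eef_pos'];print((o[:2]-[.5913,-.0502])@[.9925,-.122])
E
```

```text
t 54.4 tcp [ 0.7084 -0.0297  0.1156] yaw 83.0 F [ 4.8 -0.   3.6] w 0.101 g 25.7
0.11377033037020519
```

Request:
send_rows:
  deltas: "0 -0.008 -0.012 0;0 -0.0165 -0.022 0;0 -0.031 -0.036 0;0 -0.047 -0.047 0;0 -0.065 -0.0555 0"

```text
t: 54.9
eef_pos: [0.646, -0.0221, 0.1734]
tool_rot: [0.003, 0.749, 0.662, 0.004]
contact_force: [6.1, -0.4, 6.1]
gripper_width: 0.101
grasp_force: 25.4
```

Request:
send_rows:
  deltas: "0 -0.019 -0.006 0;0 -0.0385 -0.009 0;0 -0.058 -0.009 0;0 -0.078 -0.006 0;0 -0.0965 -0.0005 0"

```text
t: 55.4
eef_pos: [0.5465, -0.01, 0.1716]
tool_rot: [0.001, 0.749, 0.663, 0.001]
contact_force: [3.3, 1.0, -0.1]
gripper_width: 0.104
grasp_force: 26.5
```

```bash
python3 - <<'E'
from h import *
pose();o=bot.get_obs()['eef_pos'];print((o[:2]-[.5913,-.0502])@[.9925,-.122])
E
```

```text
t 55.4 tcp [ 0.5465 -0.01    0.1716] yaw 83.01 F [ 3.3  1.  -0.1] w 0.104 g 26.5
-0.04936392774082988
```

Request:
send_rows:
  deltas: "0 -0.0165 0.008 0;0 -0.033 0.019 0;0 -0.0475 0.0325 0;0 -0.06 0.048 0;0 -0.067 0.0595 0"

```text
t: 55.9
eef_pos: [0.4787, -0.0017, 0.1103]
tool_rot: [-0.0, 0.749, 0.663, -0.0]
contact_force: [2.3, -0.5, 1.8]
gripper_width: 0.103
grasp_force: 26.6
```

Request:
send_rows:
  deltas: "0 0 0 0;0 0 0 0"

```text
t: 56.1
eef_pos: [0.4787, -0.0017, 0.1104]
tool_rot: [-0.001, 0.749, 0.663, -0.001]
contact_force: [-0.9, 1.9, -0.3]
gripper_width: 0.103
grasp_force: 26.3
```

```bash
python3 - <<'E'
from h import *
pose();o=bot.get_obs()['eef_pos'];print((o[:2]-[.5913,-.0502])@[.9925,-.122])
E
```

```text
t 56.1 tcp [ 0.4787 -0.0017  0.1104] yaw 83.04 F [-0.9  1.9 -0.3] w 0.103 g 26.3
-0.11767904529261404
```

Request:
send_rows:
  deltas: "0 -0.0065 0.0145 0;0 -0.01 0.027 0;0 -0.013 0.04 0;0 -0.014 0.0505 0;0 -0.014 0.0505 0"
  force: 30

```text
t: 56.6
eef_pos: [0.4642, 0.0, 0.0592]
tool_rot: [-0.001, 0.749, 0.663, -0.002]
contact_force: [-4.2, 1.7, -1.8]
gripper_width: 0.098
grasp_force: 30.5
```

Request:
send_rows:
  deltas: "0 0 0.003 0;0 0 0.006 0;0 0 0.0095 0;0 0 0.0095 0;0 0 0.0095 0"

```text
t: 57.1
eef_pos: [0.4637, 0.0, 0.0504]
tool_rot: [-0.001, 0.749, 0.663, -0.002]
contact_force: [-6.6, 3.2, -2.4]
gripper_width: 0.099
grasp_force: 30.7
```

```bash
python3 - <<'E'
from h import *
pose();o=bot.get_obs()['eef_pos'];print((o[:2]-[.5913,-.0502])@[.9925,-.122])
E
```

```text
t 57.1 tcp [0.4637 0.     0.0504] yaw 83.04 F [-6.6  3.2 -2.4] w 0.099 g 30.7
-0.13274062934427647
```

Request:
send_rows:
  deltas: "0 0 0.0015 0;0 0 0.003 0;0 0 0.003 0"

```text
t: 57.4
eef_pos: [0.4637, 0.0001, 0.0475]
tool_rot: [-0.001, 0.749, 0.663, -0.002]
contact_force: [-6.2, 4.7, -0.5]
gripper_width: 0.101
grasp_force: 30.9
```

Request:
send_rows:
  deltas: "0 0 0.0015 0;0 0 0.003 0;0 0 0.003 0"

```text
t: 57.7
eef_pos: [0.4637, 0.0001, 0.0459]
tool_rot: [-0.001, 0.749, 0.663, -0.002]
contact_force: [-12.5, 3.7, 21.0]
gripper_width: 0.102
grasp_force: 33.0
```

```bash
python3 - <<'E'
from h import *
pose();p=snap('scene');lm(p,['strap_bar'])
cv2.imwrite('pics/i.png',cv2.resize(p['img'][140:260,240:360,::-1],None,fx=5,fy=5))
E
```

```text
t 57.7 tcp [4.637e-01 1.000e-04 4.590e-02] yaw 83.04 F [-12.5   3.7  21. ] w 0.102 g 33.0
strap_bar [ 0.4666  0.5138 -0.0045] 0.71
```

Request:
send_rows:
  deltas: "0 0 0 0;0 0 0 0;0 0 0 0;0 0 0 0"
  claw: 0.4

```text
t: 58.2
eef_pos: [0.4666, -0.0006, 0.0449]
tool_rot: [0.0, 0.749, 0.662, 0.0]
contact_force: [-0.6, 0.8, 0.1]
gripper_width: 0.402
grasp_force: 0.0
```

Request:
send_rows:
  deltas: "0 0 -0.02 0;0 0 -0.05 0;0 0 -0.09 0;0 0 -0.13 0;0 0 -0.16 0"

```text
t: 58.7
eef_pos: [0.4667, -0.0002, 0.2072]
tool_rot: [0.001, 0.749, 0.663, 0.001]
contact_force: [-0.1, 0.3, -0.6]
gripper_width: 0.4
grasp_force: 0.0
```

Request:
send_rows:
  deltas: "0.04 0 0 0;0.08 0 0 0;0.12 0 0 0;0.16 0 0 0;0.2 0 0 0"

```text
t: 59.2
eef_pos: [0.4906, 0.1995, 0.2048]
tool_rot: [0.0, 0.749, 0.662, 0.0]
contact_force: [0.8, -0.7, 0.4]
gripper_width: 0.397
grasp_force: 0.0
```

```bash
python3 - <<'E'
from h import *
pose()
e=np.array([.9925,-.122]);f=np.array([.122,.9925]);h=np.array([.5913,-.0502])
for c in('scene','top'):
    p=snap(c);print(c);lm(p,['strap_bar','rod_big','rod_small'])
    P=region([p],(.43,.62,-.14,.05),(.045,.09));a=(P[:,:2]-h)@e;b=(P[:,:2]-h)@f
    for lo,hi in((-.095,-.03),(-.145,-.12)):
        m=(abs(b)<(.009 if lo>-.1 else .04))&(a>lo)&(a<hi);print(m.sum(),a[m].mean().round(4),np.percentile(P[m,2],[10,50,90,98]).round(4), np.polyfit(a[m],P[m,2],1).round(3))
    if c=='scene':cv2.imwrite('pics/j.png',cv2.resize(p['img'][140:260,240:360,::-1],None,fx=5,fy=5))
E
```

```text
t 59.2 tcp [0.4906 0.1995 0.2048] yaw 82.98 F [ 0.8 -0.7  0.4] w 0.397 g 0.0
scene
strap_bar [ 0.4622 -0.0379  0.0539] 0.74
rod_big [0.5375 0.0145 0.0335] 0.82
rod_small [ 0.5228 -0.1278  0.0336] 0.75
139 -0.0627 [0.0542 0.0583 0.0672 0.0698] [0.018 0.06 ]
88 -0.1281 [0.0534 0.0574 0.06   0.0615] [-0.049  0.051]
top
strap_bar [ 0.4566 -0.0319  0.0539] 0.88
rod_big [0.1664 0.3542 0.0113] 0.88
rod_small [0.3054 0.3899 0.0079] 0.89
91 -0.063 [0.054  0.0585 0.0673 0.0712] [0.022 0.061]
80 -0.131 [0.0522 0.0574 0.0613 0.0644] [-0.077  0.047]
```

View pics/j.png

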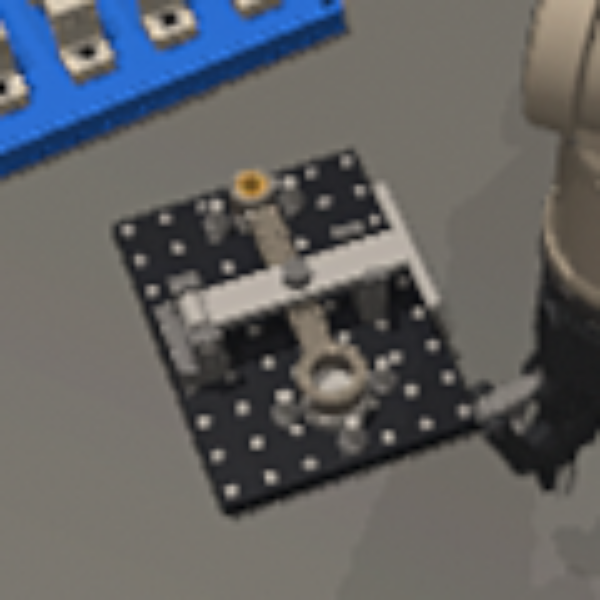

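The strap lies level across the shank in its catch, with the bar at (410,245). One firm press on the bar with closed fingertips will confirm it is home.

Request:
send_rows:
  deltas: "-0.04 0 0 0;-0.08 0 0 0;-0.12 0 0 0;-0.16 -0.002 0 0;-0.2 -0.002 0 0"
  claw: 0

```text
t: 60.1
eef_pos: [0.4632, -0.0028, 0.2049]
tool_rot: [0.0, 0.75, 0.662, -0.0]
contact_force: [0.6, -0.1, -0.4]
gripper_width: -0.001
grasp_force: 0.0
```

Request:
send_rows:
  deltas: "0 0 0.04 0;0 0 0.08 0;0 0 0.11 0;0 0 0.13 0;0 0 0.13 0"

```text
t: 60.6
eef_pos: [0.4619, -0.0013, 0.0726]
tool_rot: [-0.002, 0.749, 0.662, -0.002]
contact_force: [-0.3, -0.6, 0.5]
gripper_width: -0.001
grasp_force: 0.0
```

Request:
send_rows:
  deltas: "0 0 0.003 0;0 0 0.006 0;0 0 0.009 0;0 0 0.009 0"

```text
t: 61.0
eef_pos: [0.4645, -0.0002, 0.0661]
tool_rot: [0.0, 0.749, 0.663, 0.0]
contact_force: [-1.0, 0.2, -0.2]
gripper_width: 0.002
grasp_force: 0.0
```

Request:
send_rows:
  deltas: "0 0 0.001 0;0 0 0.002 0;0 0 0.002 0"

```text
t: 61.3
eef_pos: [0.4646, -0.0001, 0.0654]
tool_rot: [0.001, 0.749, 0.663, -0.0]
contact_force: [-5.8, -0.6, 21.0]
gripper_width: 0.0
grasp_force: 10.0
```

Request:
send_rows:
  deltas: "0 0 0.001 0;0 0 0.001 0"

```text
t: 61.5
eef_pos: [0.4646, -0.0001, 0.0651]
tool_rot: [0.001, 0.749, 0.663, -0.0]
contact_force: [-8.8, -0.5, 30.3]
gripper_width: 0.001
grasp_force: 15.1
```

Request:
send_rows:
  deltas: "0 0 -0.02 0;0 0 -0.05 0;0 0 -0.09 0;0 0 -0.13 0;0 0 -0.14 0"

```text
t: 62.0
eef_pos: [0.4665, 0.0004, 0.2071]
tool_rot: [0.003, 0.749, 0.663, 0.003]
contact_force: [1.0, -0.2, -0.5]
gripper_width: -0.005
grasp_force: 0.0
```

Request:
send_rows:
  deltas: "0.04 0 0 0;0.08 0 0 0;0.12 0 0 0;0.16 0 0 0;0.2 0 0 0"

```text
t: 62.5
eef_pos: [0.4882, 0.1998, 0.2023]
tool_rot: [0.0, 0.749, 0.663, -0.0]
contact_force: [1.1, 0.3, -0.4]
gripper_width: 0.002
grasp_force: 0.0
```

Request:
send_rows:
  deltas: "0 0 0 0;0 0 0 0;0 0 0 0;0 0 0 0;0 0 0 0"

```text
t: 63.0
eef_pos: [0.4886, 0.1971, 0.2026]
tool_rot: [0.0, 0.75, 0.662, -0.0]
contact_force: [-0.5, 0.5, -1.1]
gripper_width: 0.002
grasp_force: 0.0
```

```bash
python3 - <<'E'
from h import *
pose();s=snap('scene','s9.png');t=snap('top','t9.png')
for p in(s,t):
    lm(p,['strap_bar','rod_big','rod_small','datum_ball','v_block','ring_gauge','hole_block']);caps(p,(.38,.68,-.44,-.2))
E
```

```text
t 63.0 tcp [0.4886 0.1971 0.2026] yaw 82.9 F [-0.5  0.5 -1.1] w 0.002 g 0.0
strap_bar [ 0.4591 -0.0375  0.0567] 0.94
rod_big [0.5358 0.0142 0.034 ] 0.72
rod_small [0.3099 0.3913 0.0092] 0.85
datum_ball [7.383e-01 2.092e-01 4.000e-04] 0.8
v_block [ 0.7361 -0.181  -0.0022] 0.71
ring_gauge [ 0.4647  0.5094 -0.0015] 0.75
hole_block [ 0.5241 -0.5339  0.0029] 0.79
blob 140 c [ 442.9 -321.9] size [30.  63.6] ang 1.3 mean [ 0.4436 -0.3193  0.0548]
blob 145 c [ 502.6 -323.3] size [62.5 30.2] ang 87.7 mean [ 0.503  -0.3211  0.0545]
blob 150 c [ 561.6 -323.1] size [61.5 30.6] ang 88.9 mean [ 0.5622 -0.3215  0.0551]
blob 148 c [ 622.9 -324.4] size [30.  64.7] ang 0.5 mean [ 0.6233 -0.3211  0.0553]
strap_bar [ 0.4579 -0.034   0.0553] 0.66
rod_big [0.167  0.357  0.0121] 0.76
rod_small [0.3051 0.3936 0.0033] 0.88
datum_ball [ 7.352e-01  2.064e-01 -6.000e-04] 0.7
v_block [ 7.374e-01 -1.749e-01 -4.000e-04] 0.6
ring_gauge [ 0.5257 -0.535  -0.0026] 0.54
hole_block [ 0.524  -0.5333 -0.002 ] 0.74
blob 144 c [ 440.1 -318.4] size [59.7 28.9] ang 89.2 mean [ 0.4399 -0.3175  0.0554]
blob 145 c [ 500.6 -319.1] size [58.3 29.9] ang 89.4 mean [ 0.5004 -0.32    0.0548]
blob 135 c [ 558.  -319.3] size [57.8 29.2] ang 89.3 mean [ 0.5588 -0.3185  0.0552]
blob 136 c [ 619.3 -320.3] size [60.9 31. ] ang 88.6 mean [ 0.62   -0.3194  0.0546]
```

View pics/s9.png

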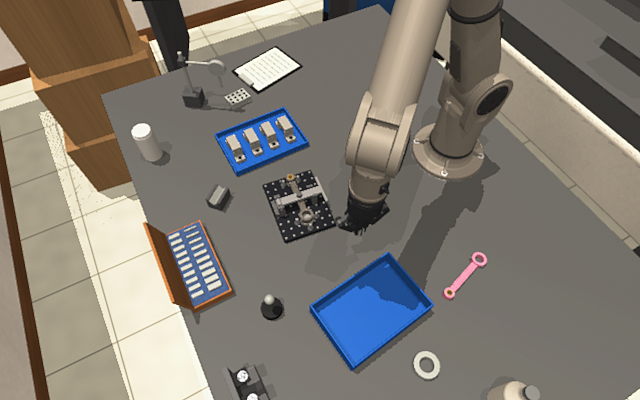

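The bin (370,310) is empty, four caps sit side by side in the tray (262,140), the strap is closed over the rod (300,195), and the bystanders have not moved. I hand in.

```bash
python3 -c "
from station import bot
print(bot.hand_in())"
```

```text
the job is handed in; nothing more can be done
None
```

I handed the job in after about 63 s of robot time; no verdict came back: all four caps are side by side in the tray, the rod is seated on the fixture pads, the strap is home in its catch, and the bystanders are where they were.

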